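Stamp a whetstone and show it to the inspection camera

TASK

Stamp the end of the whetstone lying in the bench press: swing the press's sprung lever all the way to its stop and let it come fully back, with the stone still in its bed. Then lift the stone out and hold it in the air for the inspection camera: its underside squarely facing the lens, centred on the lens, the stone's middle 12 cm in front of the glass, its long side parallel to the camera's tilt axis. Finish while still holding it there, motionless and touching nothing but your fingers, and leave the camera as it is set and the other things where they are.

Things in the scene. Friction and masses are not known exactly. Their poses are not given: they have to be found in the camera images.
- stone_center (a point): Centre of the whetstone to stamp and show: plain grey stone 40 (x) x 120 (y) x 22 (z) mm, 0.26 kg, loose in the press bed. z points from underside to top (up at start). The bed's top is 60 mm above the table; under the stone's middle 70 mm it is only 26 mm wide, so fingers fit past both long sides. Farther out, lips 8 mm high flank it with 1.5 mm play; steel back stop at its -y end, brass die before +y.
- nest (a point): Where the stone's centre lies when seated in the press bed, 71 mm above the table; has the press's axes (z up, y along the bed to the press head). The press is green, fixed, base 130 x 270 x 20 mm; its head is a box 70 x 66 mm, 95 mm high, centred 136 mm along +y. A die on a rod comes out of the head to the stone's end when the lever is swung.
- handle (a point): Centre of the lever's upright black round handle, 22 mm diameter, 56 mm tall, at the end of the flat steel lever that turns in the level plane above the press head. 143 mm above the table; the steel lever's top is about 30 mm below it. x axis points from the pivot outwards along the lever, z up; 120 mm from the pivot. Free space around it.
- pivot (a point): The lever's upright turning axis, at the height of the handle's centre, over the middle of the press head. Fixed to the press.
- lever (a joint): Lever angle in rad: 0 at rest, grows as the lever swings anticlockwise seen from above (along the handle's +y axis, towards the side of the stone), stop at 0.9. A spring pushes it back: about 4 N at the handle at rest, 10 N at the stop. Let go, it returns to 0 by itself in about a second; it may also be led back.
- lens (a point): Middle of the front glass of the inspection camera: a black box 50 x 70 x 50 mm with a round barrel 46 mm in diameter, between the two aluminium cheeks of a yoke on a fixed 110 mm square base. z is the looking direction, out of the lens: upward, leaning 10 to 30 degrees to the robot's side; y is the level tilt axis, through both cheeks. Stiff tilt: it stays as set.
- view (a point): The point in the air 120 mm straight in front of the glass, where the stone's centre is to be held; same axes as the lens (z away from the lens, y the tilt axis).
- coarse_stone: Bystander: a big pinkish stone 60 x 160 x 40 mm lying flat on the table; origin at the centre of its underside.
- slip_stone: Bystander: a small dark stone 35 x 70 x 18 mm lying on the table; origin at the centre of its underside.
- water_bottle: Bystander: a white plastic bottle 60 mm in diameter, 150 mm tall, standing; origin at the centre of its underside.
Things that resemble listed ones, but are neither listed nor needed, are in the scene too. Of the things that look like the part that bears lens, the largest one is meant.

How it is judged:
By the outcome, as a careful person would: the job done as asked, in the order asked, and still so for the second after the job is handed in, while the arm keeps its last pose, push and grip.
It also fails if it takes over 54 s, if anything falls off the work surface, if the arm or the gripper's body presses on something with over 40 N, if the wrist force passes 120 N, or if a joint passes its speed limit or range.

ROBOT

A 6-joint arm with a two-finger parallel gripper is mounted at the origin on the work surface. World frame = base frame: x ahead of the robot, y to its left, z up, the work surface at z = 0. Lengths are in m, angles in rad, forces in N, time in s.
With the tool pointing down it reaches from about 0.325 to 0.9 m from the base axis. Payload 3.5 kg.
Tool frame: the origin (TCP) lies at the centre of the arm's flange, where the gripper is bolted on; the fingertips stand 173 mm ahead of it and the grasp point (between the pads) lies 155 mm ahead of it; z points along the fingers, y is the direction in which the jaws open and shut (so a half turn about z gives the same grasp; the last joint's range is limited). The gripper opens to 85 mm and grips with 20 to 120 N. Pads are 22 mm wide; open, the fingers measure 114 mm over their backs; the gripper's body (76 mm by 85 mm) begins 54 mm behind the grasp point. The pads swing forward as they close: fully open they stand 13 mm farther back than shut.
Start: joints at [-1.41, 0.276, -0.026, 1.268, 0, 1.467], TCP at [0.163, -0.603, 0.405] pointing down, gripper open.
Joint ranges: [-3.12, 3.12], [-0.85, 1.88], [-1.08, 1.24], [-1.95, 2.15], [-1.57, 1.53], [-3.14, 3.14]. Speed limits (rad/s): [2.57, 2.57, 3.14, 3.14, 3.14, 3.14].

INTERFACE

Orientations are given as [roll, pitch, yaw] about the fixed x, y, z axes, in that order (R = Rz(yaw) Ry(pitch) Rx(roll)).
In Python, from cell import * gives the robot as it stands.
- The arm moves only by the tool carry_out, never from a script. Its argument "increments" is a list of rows, each a list of 5 numbers: the opening, from 0 (shut) to 1 (fully open), then the shift along the tool's x, y, z in cm, then the turn about the tool's z in degrees. A call has 1 to 12 rows; each row shifts and turns the pose as measured when the row begins, along the tool's axes as they then stand; what a row does not reach is not made up. A row lasts 1/8 s, in which the tool goes at most 62.5 mm and 10.7 degrees, less where a joint would pass 70% of its speed; a pose out of reach is approached as far as the arm can. A call with a gripper value outside its range is refused whole. The fingers move at their own pace and stop on an object; "grip_force" is the grip in N (left out, the last holds). Time passes only in rows, so rows that do not move let the fingers close. It gives the time, the measured TCP pose, the force and the opening at its end, in the units of the state.
- get_state(): the state, without advancing time (a new reading comes with each control period).
- capture(name): name is "scene" or "top" or "wrist"; returns the picture (400x640x3 uint8, red, green, blue); there is no depth.
- camera_params(name): a dict with "camera_matrix" (3x3 intrinsics, pixels), "world_from_camera" (4x4, takes a point from camera to world coordinates). Camera axes: x right, y down, z forward; pixel columns grow to the right and rows downward; lengths in m; the calibration is good to about 2 mm. The wrist camera is an equidistant fisheye: a pixel r from the principal point sees the ray r / f radians off the axis. A picture is of the moment at which its call begins: read the wrist's pose just before it. camera_params takes no time and is no camera call; for the wrist camera it gives the pose at the moment of the call.
- job_done(): hands the job in, once; it reports no verdict.
The state is a dict: "time_s": time; "joint_positions": joint angles; "dq": joint speeds; "joint_efforts": joint torques, N m; "position": TCP position; "eef_rot": TCP orientation; "force": force on the tool from outside, world axes, zero at the start; "moment": the same for the moment, N m; "finger_gap": finger opening in m.
Only numpy, scipy, OpenCV 4.12 (cv2) and the standard library are available. Lean on these libraries where they do the work, as an engineer would, in place of code of your own. Each camera call takes 0.05 s, during which the arm holds its last target.

## Working session

There is one attempt and no reset: what is moved stays moved. The work goes in short steps, Python scripts to look and compute and a tool call to move; the robot and the scene stay as the last step left them, time stands still between calls to the robot, and variables do not carry over. Pictures are saved under pics/ and viewed, and the job is handed in when it is done.

Besides the shell and the picture viewer there is one more tool, called after ">>>" by a JSON object that holds its "op" and its "data", one argument or row to a line. carry_out: Moves the arm, as the interface text tells. Its arguments: {"type":"object","properties":{"increments":{"type":"array","items":{"type":"array","items":{"type":"number"}}},"grip_force":{"type":"number"}},"required":["increments"]}

```bash
ls; mkdir -p pics
python3 - <<'E'
from cell import *
import cv2
print(get_state())
for n in ["scene","top","wrist"]:
    im=capture(n); cv2.imwrite(f"pics/{n}0.png",im[:,:,::-1]); p=camera_params(n); print(n,p["camera_matrix"],p["world_from_camera"])
E
```

```text
pics
{'time_s': 0.0, 'joint_positions': array([-1.41037534e+00,  2.77143264e-01, -2.79084094e-02,  1.26801047e+00,
        9.08594823e-06,  1.46738978e+00]), 'dq': array([ 1.74950728e-03, -8.44342273e-04, -6.56836604e-06, -8.74842624e-04,
       -1.23188238e-04, -1.17470851e-03]), 'joint_efforts': array([ 9.86550876e-04, -4.45506442e+01,  2.95203888e+01,  1.62853603e-02,
       -1.10494650e-04,  2.38437217e-06]), 'position': array([ 0.16290853, -0.60297655,  0.40353993]), 'eef_rot': array([-3.13933988e+00, -2.42920010e-04,  2.63827254e-01]), 'force': array([-0.19169889, -0.5251267 , -0.28222478]), 'moment': array([ 0.0456009 , -0.0227943 ,  0.03360431]), 'finger_gap': 0.08548274823795511}
scene [[482.9576097    0.         322.41002246]
 [  0.         482.9576097  192.43157704]
 [  0.           0.           1.        ]] [[ 0.56405136  0.70644661 -0.4275269   1.03918962]
 [ 0.82565055 -0.47490368  0.30457783 -0.33079387]
 [ 0.01213387 -0.52478536 -0.8511481   1.07716761]
 [ 0.          0.          0.          1.        ]]
top [[425.93807179   0.         324.44933032]
 [  0.         425.93807179 199.83329799]
 [  0.           0.           1.        ]] [[-2.02588060e-02 -9.88034975e-01  1.52893650e-01  4.12670457e-01]
 [-9.99435187e-01  2.41143958e-02  2.34051768e-02  1.12681760e-03]
 [-2.68120713e-02 -1.52333133e-01 -9.87965450e-01  1.31989701e+00]
 [ 0.00000000e+00  0.00000000e+00  0.00000000e+00  1.00000000e+00]]
wrist [[309.70691629   0.         320.06747449]
 [  0.         309.70691629 198.77305899]
 [  0.           0.           1.        ]] [[ 0.26091901 -0.92316046 -0.28230486  0.23368256]
 [-0.96535854 -0.25013003 -0.07428225 -0.58225451]
 [-0.00203849  0.29190706 -0.95644452  0.37343498]
 [ 0.          0.          0.          1.        ]]
```

View pics/scene0.png

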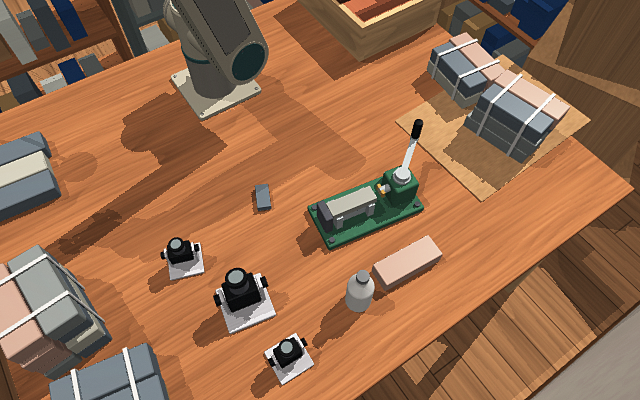

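View pics/top0.png

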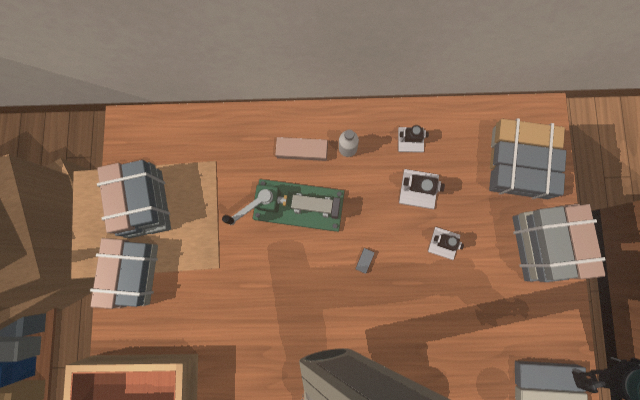

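View pics/wrist0.png

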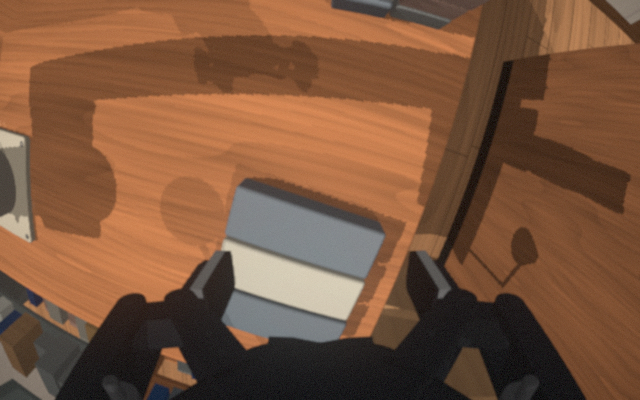

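The largest inspection camera is at scene (240,295) and top (421,188). Smaller lookalikes are at scene (182,253) and (289,355), and at top (412,135) and (446,243). The press stone is at scene (348,203) and top (312,205). I'll check these in a close crop.

Run:
```python
import cv2,numpy as np
s=cv2.imread("pics/scene0.png");t=cv2.imread("pics/top0.png")
a=cv2.resize(s[250:340,190:300],None,fx=3.6,fy=3.6,interpolation=cv2.INTER_CUBIC)
b=cv2.resize(s[110:250,300:440],None,fx=2.8,fy=2.8,interpolation=cv2.INTER_CUBIC)
c=cv2.resize(t[155:225,390:455],None,fx=3.6,fy=3.6,interpolation=cv2.INTER_CUBIC)
d=cv2.resize(t[165:240,215:355],None,fx=3.2,fy=3.2,interpolation=cv2.INTER_CUBIC)
o=np.zeros((600,800,3),np.uint8)
a=a[:320];o[:a.shape[0],:a.shape[1]]=a;o[:b.shape[0]][:, 400:400+b.shape[1]]=b
o[330:330+c.shape[0],:c.shape[1]]=c
d=d[:208] if 0 else d
o[600-min(205,d.shape[0]):,340:340+d.shape[1]]=d[-205:]
cv2.imwrite("pics/crop1.png",o)
```

```text
(no output)
```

View pics/crop1.png

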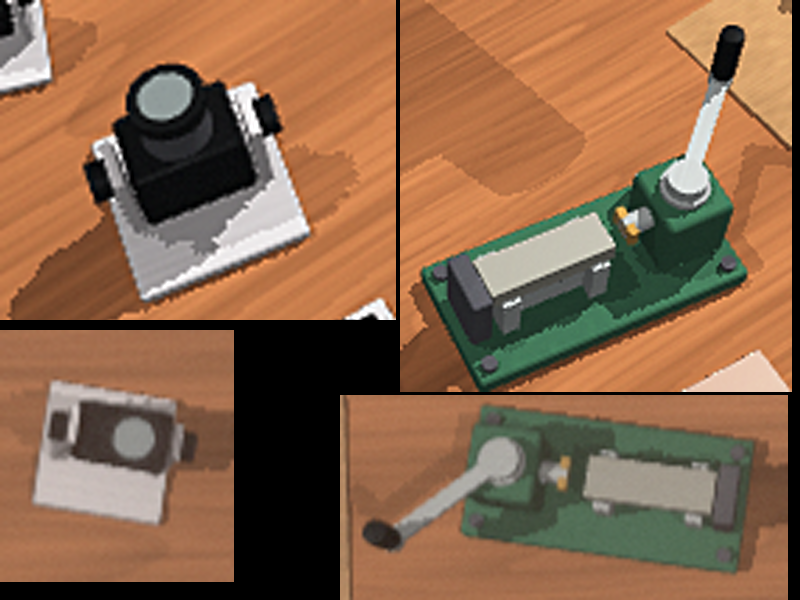

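```bash
cat > h.py <<'E'
from cell import *
import cv2,numpy as np
np.set_printoptions(precision=4,suppress=True)
from scipy.spatial.transform import Rotation as Rn
def ray(n,px,P=None):
    P=P or camera_params(n);K=np.array(P["camera_matrix"]);T=np.array(P["world_from_camera"])
    x=(px[0]-K[0,2])/K[0,0];y=(px[1]-K[1,2])/K[1,1]
    if n=="wrist":
        r=np.hypot(x,y)+1e-12;d=np.array([np.sin(r)*x/r,np.sin(r)*y/r,np.cos(r)])
    else: d=np.array([x,y,1.])
    d=T[:3,:3]@d;return T[:3,3],d/np.linalg.norm(d)
def onz(n,px,z,P=None):
    o,d=ray(n,px,P);return o+d*(z-o[2])/d[2]
def tri(*rs):
    A=np.zeros((3,3));b=np.zeros(3)
    for o,d in rs:
        M=np.eye(3)-np.outer(d,d);A+=M;b+=M@o
    p=np.linalg.solve(A,b);return p,[np.linalg.norm((np.eye(3)-np.outer(d,d))@(p-o)) for o,d in rs]
def grab(name,out=None):
    P=camera_params(name);im=capture(name)[:,:,::-1].copy()
    if out: cv2.imwrite("pics/"+out,im)
    return im,P
E
python3 - <<'E'
from h import *
f=lambda p:(215+(p[0]-340)/3.2,240-(600-p[1])/3.2)
c=[onz("top",f(p),.082) for p in [(587,455),(718,468),(713,513),(583,502)]]
print(np.array(c),np.mean(c,0))
ed=(c[0]+c[3]-c[1]-c[2])/2;print("yaw of +y",np.degrees(np.arctan2(ed[1],ed[0])),np.linalg.norm(ed))
print("handle top",onz("top",f((382,535)),.143+.028*0), "pivot",onz("top",f((502,460)),.13))
b=[onz("top",f(p),.02) for p in [(487,408),(755,440),(735,572),(462,535)]];print(np.array(b),np.mean(b,0))
g=lambda p:(390+p[0]/3.6,155+(p[1]-330)/3.6)
b=[onz("top",g(p),.005) for p in [(50,381),(183,403),(162,523),(33,503)]];print("cam base",np.array(b),np.mean(b,0))
# lens tri
tp=ray("top",g((133,437))); sc=ray("scene",(190+165/3.6,250+97/3.6)); print("lens",tri(tp,sc))
sh=tri(ray("scene",(300+731/2.8-400/2.8,110+55/2.8)),ray("top",f((382,535))));print("handle",sh)
for n,px in [("coarse",(302,148)),("bottle",(348,143)),("slip",(366,260))]: print(n,onz("top",px,.03))
E
```

```text
[[0.6219 0.1254 0.082 ]
 [0.6068 0.0049 0.082 ]
 [0.5653 0.0104 0.082 ]
 [0.5783 0.1295 0.082 ]] [0.5931 0.0675 0.082 ]
yaw of +y 83.3168796133612 0.12063466864376064
handle top [0.5453 0.2993 0.143 ] pivot [0.6112 0.1963 0.13  ]
[[ 0.6814  0.2291  0.02  ]
 [ 0.6431 -0.0314  0.02  ]
 [ 0.5158 -0.0088  0.02  ]
 [ 0.5573  0.2529  0.02  ]] [0.5994 0.1105 0.02  ]
cam base [[ 0.7076 -0.2194  0.005 ]
 [ 0.685  -0.3335  0.005 ]
 [ 0.5803 -0.3091  0.005 ]
 [ 0.6004 -0.1996  0.005 ]] [ 0.6433 -0.2654  0.005 ]
lens (array([ 0.6333, -0.259 ,  0.1321]), [np.float64(0.0018328246900529777), np.float64(0.0018328246900530352)])
handle (array([0.5477, 0.3034, 0.1384]), [np.float64(0.003434402088470632), np.float64(0.00343440208847076)])
coarse [0.778  0.0986 0.03  ]
bottle [ 0.7902 -0.0456  0.03  ]
slip [ 0.4271 -0.089   0.03  ]
```

>>> {"op": "carry_out", "data": {
  "increments": [
    [1, 5, -2.2, 0, 0],
    [1, 5, -2.2, 0, 0],
    [1, 5, -2.2, 0, 0],
    [1, 5, -2.2, 0, 0],
    [1, 5, -2.2, 0, 0],
    [1, 5, -2.2, 0, 0],
    [1, 5, -2.2, 0, 0],
    [1, 5, -2.2, 0, 0]
  ]
}}

```text
time_s: 1.15
position: [0.5105, -0.3241, 0.4011]
eef_rot: [-3.138, 0.001, 0.255]
force: [0.1, -0.9, -0.7]
finger_gap: 0.0857
```

Run:
```python
from h import *
s=get_state();print(s["time_s"],s["position"],s["eef_rot"],s["joint_positions"])
im,P=grab("wrist","w1.png")
np.save("P1.npy",P["world_from_camera"])
```

```text
1.15 [ 0.5105 -0.3241  0.4011] [-3.138   0.0008  0.2551] [-0.6728  0.2437 -0.0767  1.2538  0.0015  2.2137]
```

View pics/w1.png

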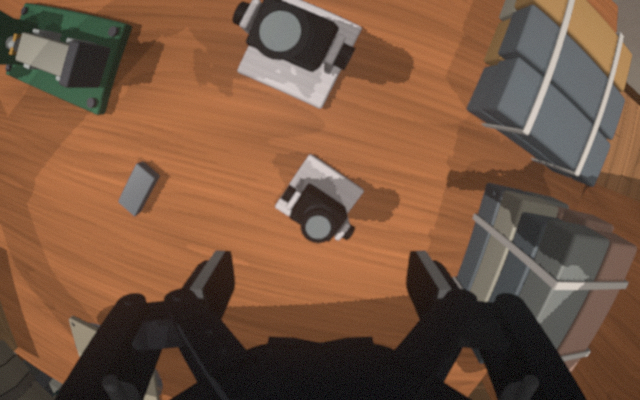

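>>> {"op": "carry_out", "data": {
  "increments": [
    [1, 5, -1.2, 0, 0],
    [1, 5, -1.2, 0, 0],
    [1, 3, -0.8, 0, 0],
    [1, 0, 0, 0, 0]
  ]
}}

```text
time_s: 1.7
position: [0.6359, -0.2519, 0.3995]
eef_rot: [-3.134, -0.002, 0.264]
force: [-0.4, -0.4, -0.4]
finger_gap: 0.0854
```

Run:
```python
from h import *
s=get_state();print(s["time_s"],s["position"],s["eef_rot"],s["joint_positions"])
im,P=grab("wrist","w2.png")
np.save("P2.npy",P["world_from_camera"])
```

```text
1.7 [ 0.6359 -0.2519  0.3995] [-3.1342 -0.0021  0.2642] [-0.4729  0.3849  0.1119  1.3011  0.0069  2.4046]
```

View pics/w2.png

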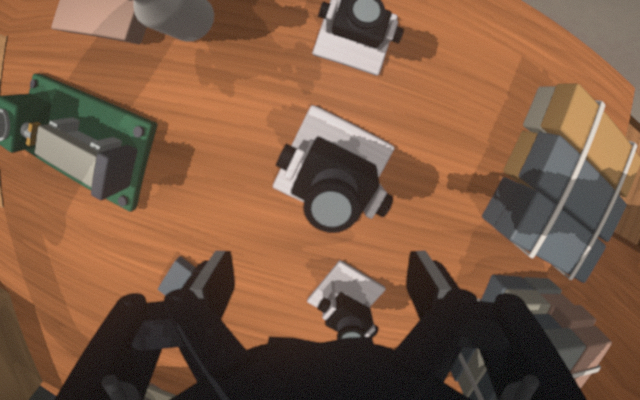

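Run:
```python
import cv2,numpy as np
a=cv2.imread("pics/w1.png")[0:110,225:365];b=cv2.imread("pics/w2.png")[100:240,265:405]
k=cv2.INTER_CUBIC
o=np.zeros((560,800,3),np.uint8)
A=cv2.resize(a,None,fx=2.8,fy=2.8,interpolation=k);B=cv2.resize(b,None,fx=2.8,fy=2.8,interpolation=k)
o[:308,:392]=A;o[:392,400:792]=B
cv2.imwrite("pics/crop2.png",o)
for n,c,im in (("w1",(281,31),cv2.imread("pics/w1.png")),("w2",(331,210),cv2.imread("pics/w2.png"))):
    hsv=cv2.cvtColor(im,cv2.COLOR_BGR2HSV);v=im[c[1]-4:c[1]+5,c[0]-4:c[0]+5].reshape(-1,3).mean(0);print(n,v)
    m=(np.abs(im.astype(float)-v).max(2)<38).astype(np.uint8)
    nl,l,s,ce=cv2.connectedComponentsWithStats(m);i=l[c[1],c[0]];print(s[i],ce[i])
    cn=max(cv2.findContours((l==i).astype(np.uint8),cv2.RETR_EXTERNAL,cv2.CHAIN_APPROX_NONE)[0],key=len)
    print(cv2.fitEllipse(cn))
```

```text
w1 [133.07407407 133.62962963 130.72839506]
[ 259   11   42   40 1314] [279.70319635  30.66818874]
((279.70660400390625, 30.66517448425293), (39.0680046081543, 40.98189163208008), 63.00326156616211)
w2 [139.79012346 141.18518519 138.64197531]
[ 312  192   39   34 1070] [330.89252336 208.63738318]
((330.8910217285156, 208.62774658203125), (33.503814697265625, 38.69588851928711), 98.60977935791016)
```

View pics/crop2.png

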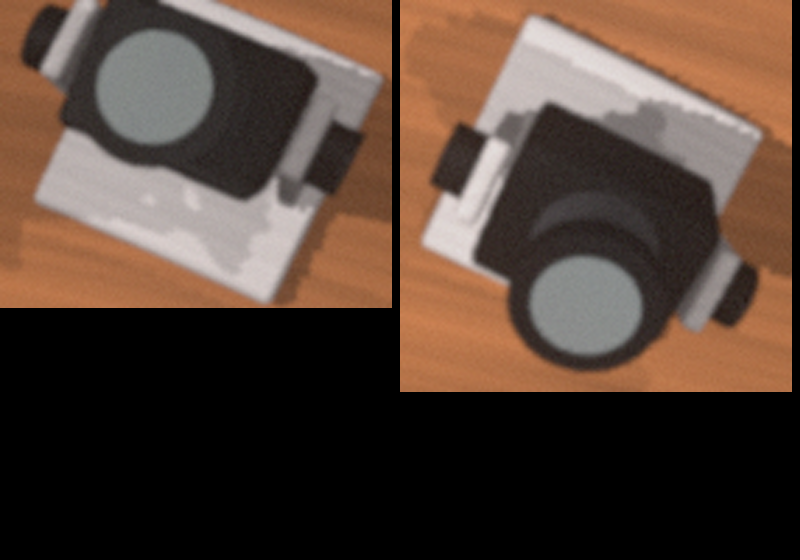

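```bash
cat > lens.py <<'E'
from h import *
from scipy.optimize import least_squares
K=camera_params("wrist")["camera_matrix"]
PP=[dict(camera_matrix=K,world_from_camera=np.load(f"P{i}.npy")) for i in (1,2)]
L=[];C=[]
for n,c,P in (("w1",(281,31),PP[0]),("w2",(331,210),PP[1])):
    im=cv2.imread(f"pics/{n}.png");v=im[c[1]-4:c[1]+5,c[0]-4:c[0]+5].reshape(-1,3).mean(0)
    m=(np.abs(im.astype(float)-v).max(2)<45).astype(np.uint8)
    nl,l,s,ce=cv2.connectedComponentsWithStats(m);i=l[c[1],c[0]]
    cn=max(cv2.findContours((l==i).astype(np.uint8),cv2.RETR_EXTERNAL,cv2.CHAIN_APPROX_NONE)[0],key=len)[:,0].astype(float)
    L.append([ray("wrist",p,P) for p in cn]);C.append(ray("wrist",ce[i],P))
p0,e=tri(*C);print("lens tri",p0,e)
q=lambda o,s,p:(o[0]+p[0]/2.8,o[1]+p[1]/2.8)
w1=lambda p:ray("wrist",(225+p[0]/2.8,p[1]/2.8),PP[0]);w2=lambda p:ray("wrist",(265+(p[0]-400)/2.8,100+p[1]/2.8),PP[1])
kl,e1=tri(w1((44,38)),w2((458,160)));kr,e2=tri(w1((338,160)),w2((738,293)))
d=kl-kr;print("knobs",kl,kr,e1,e2,"yaw",np.degrees(np.arctan2(d[1],d[0])),"mid",(kl+kr)/2,np.linalg.norm(d))
pz=lambda p,P,o,s:0
z=.005
f=lambda r:r[0]+r[1]*(z-r[0][2])/r[1][2]
a=[f(w1(p)) for p in ((382,78),(272,302),(35,200))];b=[f(w2(p)) for p in ((532,15),(763,133),(424,243))]
A=lambda u,v:np.degrees(np.arctan2(*(u-v)[1::-1]))
print("base",a,b,"yaw",A(a[2],a[1]),A(b[0],b[1]),A(a[0],a[1])+90,A(b[0],b[2])+90)
def res(x,full=False):
    c=x[:3];t,yw,r=x[3:6]
    ly=np.array([np.cos(yw),np.sin(yw),0]);lx=np.array([np.sin(yw),-np.cos(yw),0])
    n=-np.sin(t)*lx+np.cos(t)*np.array([0,0,1])
    out=[]
    for k,S in enumerate(L):
        for o,dd in S:
            h=o+dd*((c-o)@n)/(dd@n); out.append(np.linalg.norm(h-c)-r)
    return np.array(out)*1000
for fy in (None,78,79.5):
    if fy is None: r=least_squares(res,[*p0,.3,np.radians(79),.019],loss="soft_l1")
    else: r=least_squares(lambda y:res([*y[:4],np.radians(fy),y[4]]),[*p0,.3,.019],loss="soft_l1")
    print(fy,r.x, "tilt",np.degrees(r.x[3]),"rms",np.sqrt(np.mean(r.fun**2)))
print("tilt from axis",(p0-(kl+kr)/2))
E
python3 lens.py
```

```text
lens tri [ 0.6316 -0.2583  0.1339] [np.float64(2.8652133638629516e-05), np.float64(2.8652133638614636e-05)]
knobs [ 0.6528 -0.2088  0.0842] [ 0.6329 -0.3145  0.0825] [np.float64(0.0011775927557874885), np.float64(0.0011775927557874843)] [np.float64(0.0011173737208133529), np.float64(0.001117373720813213)] yaw 79.32354402474539 mid [ 0.6429 -0.2616  0.0834] 0.10763857463995129
base [array([ 0.6864, -0.3248,  0.005 ]), array([ 0.5803, -0.3051,  0.005 ]), array([ 0.6004, -0.1965,  0.005 ])] [array([ 0.7061, -0.2186,  0.005 ]), array([ 0.6851, -0.3266,  0.005 ]), array([ 0.5992, -0.198 ,  0.005 ])] yaw 79.55838274355287 78.95753750198935 79.51238461815578 79.10792790714399
None [ 0.6314 -0.2583  0.1347  0.2177  1.4434  0.0158] tilt 12.470678537724371 rms 0.24164616453213447
78 [ 0.6314 -0.2582  0.1347  0.2235  0.0158] tilt 12.805868537728825 rms 0.24631255399365384
79.5 [ 0.6314 -0.2582  0.1347  0.2217  0.0158] tilt 12.70392127134555 rms 0.24377008526286156
tilt from axis [-0.0113  0.0033  0.0505]
```

```bash
cat >> h.py <<'E'
def plan(goal,yaw_goal_deg,n,z=None):
    s=get_state();p=s["position"].copy();y=s["eef_rot"][2];d=np.zeros(3);d[:2]=np.array(goal[:2])-p[:2]
    if z is not None:d[2]=z-p[2]
    dy=np.radians(yaw_goal_deg)-y
    R0=Rn.from_euler("xyz",s["eef_rot"])
    for i in range(n):
        R=Rn.from_euler("z",dy*i/n)*R0
        v=R.inv().apply(d/n)*100
        print([np.round(v,2).tolist(),round(-np.degrees(dy)/n,1)])
E
python3 -c "
from h import *
plan((0.58,.14),122,11)"
```

```text
[[0.44, -3.58, 0.03], np.float64(-9.7)]
[[1.04, -3.45, 0.03], np.float64(-9.7)]
[[1.61, -3.22, 0.03], np.float64(-9.7)]
[[2.13, -2.91, 0.03], np.float64(-9.7)]
[[2.59, -2.5, 0.02], np.float64(-9.7)]
[[2.98, -2.03, 0.02], np.float64(-9.7)]
[[3.28, -1.5, 0.02], np.float64(-9.7)]
[[3.48, -0.92, 0.01], np.float64(-9.7)]
[[3.59, -0.32, 0.01], np.float64(-9.7)]
[[3.59, 0.29, 0.0], np.float64(-9.7)]
[[3.49, 0.89, -0.0], np.float64(-9.7)]
```

>>> {"op": "carry_out", "data": {
  "increments": [
    [1, 0.4, -3.6, 0, -9.7],
    [1, 1.0, -3.5, 0, -9.7],
    [1, 1.6, -3.2, 0, -9.7],
    [1, 2.1, -2.9, 0, -9.7],
    [1, 2.6, -2.5, 0, -9.7],
    [1, 3.0, -2.0, 0, -9.7],
    [1, 3.3, -1.5, 0, -9.7],
    [1, 3.5, -0.9, 0, -9.7],
    [1, 3.6, -0.3, 0, -9.7],
    [1, 3.6, 0.3, 0, -9.7],
    [1, 3.5, 0.9, 0, -9.7],
    [1, 0, 0, 0, 0]
  ]
}}

```text
time_s: 3.25
position: [0.5598, 0.1363, 0.4006]
eef_rot: [-3.136, -0.009, 2.167]
force: [0.7, -0.4, 0.4]
finger_gap: 0.0856
```

Run:
```python
from h import *
s=get_state();print(s["time_s"],s["position"],s["eef_rot"],s["joint_positions"])
im,P=grab("wrist","w3.png")
np.save("P3.npy",P["world_from_camera"])
```

```text
3.25 [0.5598 0.1363 0.4006] [-3.1358 -0.0089  2.1667] [ 0.1256  0.1959 -0.1376  1.2465  0.0053  1.1004]
```

View pics/w3.png

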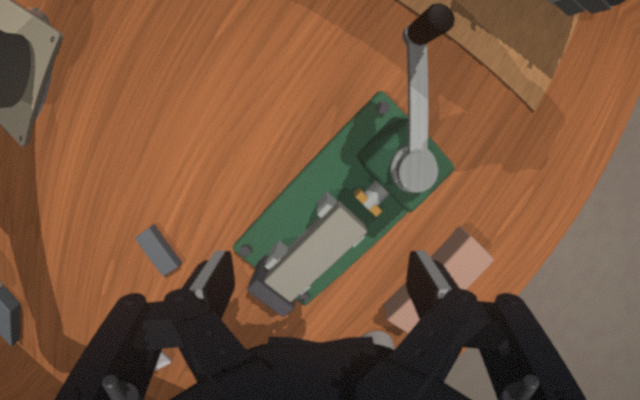

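Run:
```python
from h import *
P=dict(camera_matrix=camera_params("wrist")["camera_matrix"],world_from_camera=np.load("P3.npy"))
print("top",onz("wrist",(438,19),.171,P),"mid",onz("wrist",(431,25),.143,P),"bot", onz("wrist",(420,37),.115,P))
pv=onz("wrist",(414.5,169),.122,P);print("piv",pv)
c=[onz("wrist",p,.082,P) for p in [(338,205),(366,238),(299,301),(268,268)]];c=np.array(c);print(c,c.mean(0))
d=(c[0]+c[1]-c[2]-c[3]);print(np.degrees(np.arctan2(d[1],d[0])),np.linalg.norm(d)/2)
plan((0.547,.302),122,3)
```

```text
top [0.5437 0.2978 0.171 ] mid [0.5458 0.3034 0.143 ] bot [0.5477 0.3003 0.115 ]
piv [0.6076 0.2041 0.122 ]
[[0.5811 0.1326 0.082 ]
 [0.6253 0.1198 0.082 ]
 [0.6108 0.0154 0.082 ]
 [0.5603 0.0325 0.082 ]] [0.5944 0.0751 0.082 ]
80.19263633445968 0.10373679681660494
[[4.85, 2.75, 0.02], np.float64(0.7)]
[[4.88, 2.69, 0.02], np.float64(0.7)]
[[4.91, 2.63, 0.02], np.float64(0.7)]
```

```bash
cat >> h.py <<'E'
def gp(s=None):
    s=s or get_state();R=Rn.from_euler("xyz",s["eef_rot"]).as_matrix();return s["position"]+.155*R[:,2],R
def togp(goal):
    g,R=gp();print("gp",g,"tooldelta cm",np.round(R.T@(np.array(goal)-g)*100,2))
E
python3 -c "
from h import *
togp((.5458,.3015,.147))"
```

```text
gp [0.5586 0.1359 0.2456] tooldelta cm [14.35  8.27  9.93]
```

>>> {"op": "carry_out", "data": {
  "increments": [
    [1, 4.8, 2.75, 0, 0],
    [1, 4.8, 2.75, 0, 0],
    [1, 4.8, 2.75, 0, 0],
    [1, 0, 0, 3, 0],
    [1, 0, 0, 2, 0]
  ]
}}

```text
time_s: 3.92
position: [0.5515, 0.2969, 0.3523]
eef_rot: [-3.14, -0.003, 2.145]
force: [-0.0, 0.8, -0.1]
finger_gap: 0.0851
```

Run:
```python
from h import *
togp((.5458,.3015,.147))
im,P=grab("wrist","w4.png");im2,_=grab("scene")
cv2.imwrite("pics/w4s.png",np.vstack([cv2.resize(im,(480,300)),cv2.resize(im2[90:250,300:540],(450,300))[:, :450] if 0 else cv2.resize(im2[90:250,284:540],(480,300))]))
```

```text
gp [0.5511 0.2972 0.1973] tooldelta cm [ 0.63 -0.2   5.04]
```

View pics/w4s.png

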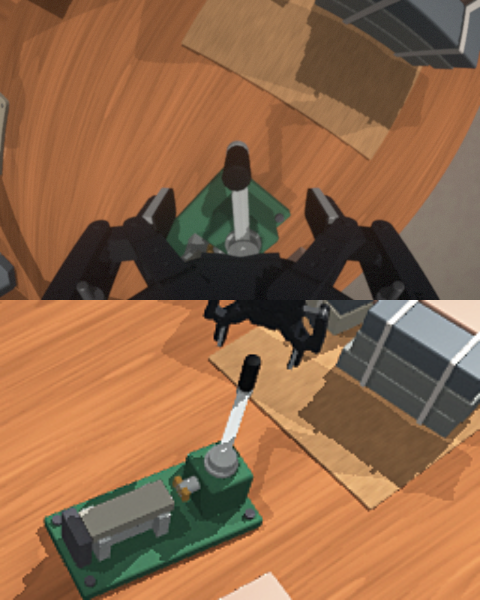

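>>> {"op": "carry_out", "data": {
  "increments": [
    [1, 0.4, -0.2, 2.5, 0],
    [1, 0.2, 0, 2.3, 0],
    [0, 0, 0, 0, 0],
    [0, 0, 0, 0, 0],
    [0, 0, 0, 0, 0],
    [0, 0, 0, 0, 0]
  ],
  "grip_force": 40
}}

```text
time_s: 4.78
position: [0.5491, 0.295, 0.3088]
eef_rot: [3.142, -0.001, 2.134]
force: [-2.9, -0.3, -1.7]
finger_gap: 0.0207
```

Run:
```python
from h import *
s=get_state();print(s["finger_gap"],s["force"],s["eef_rot"]);togp((.5458,.3015,.147))
```

```text
0.02066681666086407 [-2.8514 -0.2693 -1.729 ] [ 3.1415 -0.0012  2.1336]
gp [0.549  0.2951 0.1538] tooldelta cm [0.71 0.07 0.68]
```

>>> {"op": "carry_out", "data": {
  "increments": [
    [0, -0.05, -1.0, 0, -5.2],
    [0, -0.05, -1.0, 0, -5.2],
    [0, -0.05, -1.0, 0, -5.2],
    [0, -0.05, -1.0, 0, -5.2],
    [0, -0.05, -1.0, 0, -5.2],
    [0, -0.05, -1.0, 0, -5.2],
    [0, -0.05, -1.0, 0, -5.2],
    [0, -0.05, -1.0, 0, -5.2]
  ]
}}

```text
time_s: 5.78
position: [0.5055, 0.2348, 0.3089]
eef_rot: [3.122, 0.006, 2.873]
force: [1.8, 6.0, -4.4]
finger_gap: 0.0212
```

```bash
cat > st.py <<'E'
from h import *
s=get_state();g,R=gp();d=g[:2]-np.array([.6105,.202]);print("t",s["time_s"],"gap",s["finger_gap"],"F",s["force"],"rot",s["eef_rot"],"gp",g,"tilt",R[:,2],"lever az",np.degrees(np.arctan2(d[1],d[0])),np.linalg.norm(d), "yaw",np.degrees(s["eef_rot"][2]))
E
python3 st.py
```

```text
t 5.775 gap 0.021205609816861534 F [ 1.763   6.0279 -4.3508] rot [3.1223 0.0059 2.8732] gp [0.5072 0.2374 0.1539] tilt [ 0.0107  0.017  -0.9998] lever az 161.07125259778172 0.10925068637252584 yaw 164.62226349838627
```

>>> {"op": "carry_out", "data": {
  "increments": [
    [0, -0.05, -1.0, 0, -4],
    [0, -0.05, -1.0, 0, -4],
    [0, -0.05, -1.0, 0, -4]
  ]
}}

```text
time_s: 6.15
position: [0.5006, 0.2081, 0.3089]
eef_rot: [3.112, 0.009, 3.091]
force: [-0.5, 8.8, -2.9]
finger_gap: 0.0208
```

```bash
python3 st.py
```

```text
t 6.15 gap 0.020832188465145996 F [-0.4998  8.8315 -2.8837] rot [3.112  0.009  3.0906] gp [0.5023 0.2126 0.1539] tilt [ 0.0105  0.0291 -0.9995] lever az 174.41320790852265 0.10875602294384111 yaw 177.07589572794654
```

Near the stop; I'll push on until the force rises clearly above the spring's 10 N.

>>> {"op": "carry_out", "data": {
  "increments": [
    [0, 0, -0.8, 0, -2],
    [0, 0, -0.8, 0, 0]
  ]
}}

```text
time_s: 6.4
position: [0.5003, 0.1984, 0.3088]
eef_rot: [3.085, 0.01, 3.131]
force: [1.1, 35.3, -9.5]
finger_gap: 0.0211
```

```bash
python3 st.py
```

```text
t 6.4 gap 0.021081733981438464 F [ 1.0953 35.2961 -9.5226] rot [3.0849 0.0104 3.1315] gp [0.502  0.2071 0.154 ] tilt [ 0.0109  0.0566 -0.9983] lever az 177.28340163148872 0.10860468466301938 yaw 179.42019101723724
```

Run:
```python
from h import *
im2,_=grab("scene");im3,_=grab("top")
cv2.imwrite("pics/s5.png",np.vstack([cv2.resize(im2[130:250,284:476],(480,300)),cv2.resize(im3[155:245,210:354],(480,300))]))
```

```text
(no output)
```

View pics/s5.png

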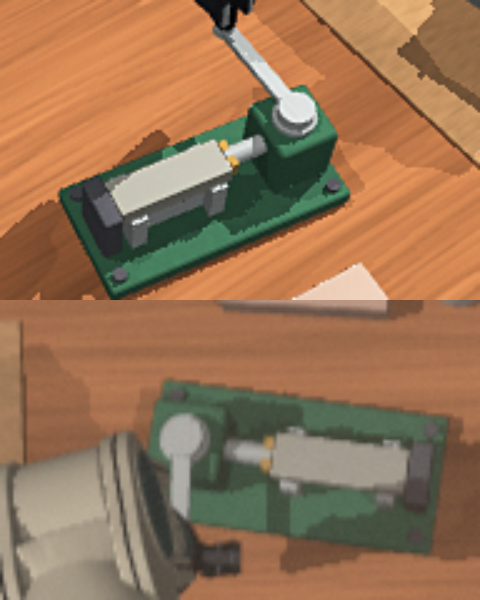

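>>> {"op": "carry_out", "data": {
  "increments": [
    [0, -0.05, 1.0, 0, 5.0],
    [0, -0.05, 1.0, 0, 5.0],
    [0, -0.05, 1.0, 0, 5.0],
    [0, -0.05, 1.0, 0, 5.0],
    [0, -0.05, 1.0, 0, 5.0],
    [0, -0.05, 1.0, 0, 5.0],
    [0, -0.05, 1.0, 0, 5.0]
  ]
}}

```text
time_s: 7.38
position: [0.5253, 0.2687, 0.3092]
eef_rot: [3.09, -0.014, 2.502]
force: [3.6, 1.0, -5.3]
finger_gap: 0.021
```

```bash
python3 st.py
```

```text
t 7.375 gap 0.02102183192720767 F [ 3.6272  1.0072 -5.2666] rot [ 3.0896 -0.0136  2.502 ] gp [0.5284 0.2764 0.1544] tilt [ 0.0201  0.0499 -0.9986] lever az 137.82414591347046 0.1108180010324544 yaw 143.35649739117042
```

>>> {"op": "carry_out", "data": {
  "increments": [
    [0, -0.05, 1.0, 0, 6.0],
    [0, -0.05, 1.0, 0, 6.0],
    [0, -0.05, 1.0, 0, 4.0],
    [0, 0, 0.8, 0, 0],
    [0, 0, 0.6, 0, 0]
  ]
}}

```text
time_s: 8.0
position: [0.5505, 0.2931, 0.3088]
eef_rot: [3.135, -0.018, 2.214]
force: [-10.6, -9.8, 10.3]
finger_gap: 0.0207
```

```bash
python3 st.py
```

```text
t 8.0 gap 0.02073136367664868 F [-10.6453  -9.8104  10.3229] rot [ 3.1346 -0.0184  2.2144] gp [0.5496 0.296  0.1538] tilt [-0.0054  0.0189 -0.9998] lever az 122.92312603674506 0.11201874082635675 yaw 126.8758300511211
```

>>> {"op": "carry_out", "data": {
  "increments": [
    [1, 0, 0, 0, 0],
    [1, 0, 0, 0, 0],
    [1, 0, 0, 0, 0],
    [1, 0, 0, -3, 0],
    [1, 0, 0, -4, 0],
    [1, 0, 0, -4, 0],
    [1, 0, 0, 0, 0]
  ]
}}

```text
time_s: 8.88
position: [0.5523, 0.2919, 0.4236]
eef_rot: [3.128, -0.018, 2.215]
force: [0.2, 0.6, 0.3]
finger_gap: 0.0856
```

```bash
python3 st.py
python3 - <<'E'
from h import *
s=get_state();print(s["joint_positions"])
im2,_=grab("scene");im3,_=grab("top")
cv2.imwrite("pics/s6.png",np.vstack([cv2.resize(im2[110:250,274:498],(480,300)),cv2.resize(im3[155:245,210:354],(480,300))]))
E
```

```text
t 8.875 gap 0.08557930614609688 F [0.2302 0.5548 0.291 ] rot [ 3.1281 -0.0175  2.215 ] gp [0.5523 0.2953 0.2686] tilt [ 0.0002  0.0221 -0.9998] lever az 121.9603335571362 0.10995900400295561 yaw 126.91098718392242
[ 0.3789  0.2634 -0.0037  1.2953  0.0204  1.3056]
```

View pics/s6.png

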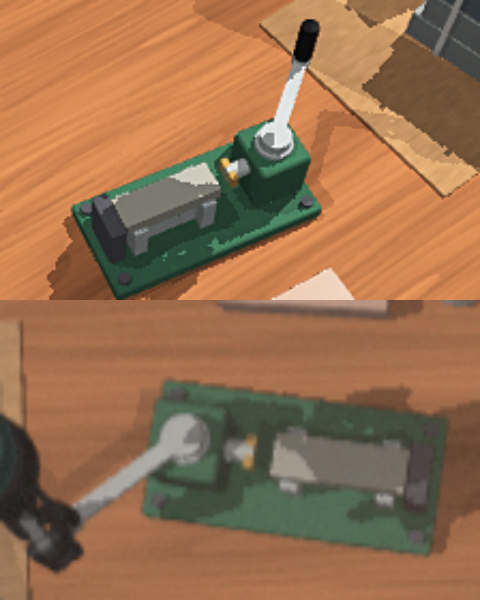

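```bash
python3 -c "
from h import *
plan((0.593,.066),81.5,5)"
```

```text
[[-4.11, -2.04, -0.09], np.float64(9.1)]
[[-4.38, -1.36, -0.09], np.float64(9.1)]
[[-4.54, -0.65, -0.09], np.float64(9.1)]
[[-4.58, 0.07, -0.09], np.float64(9.1)]
[[-4.52, 0.79, -0.08], np.float64(9.1)]
```

>>> {"op": "carry_out", "data": {
  "increments": [
    [1, -4.1, -2.0, 0, 9.1],
    [1, -4.4, -1.4, 0, 9.1],
    [1, -4.5, -0.6, 0, 9.1],
    [1, -4.6, 0.1, 0, 9.1],
    [1, -4.5, 0.8, 0, 9.1],
    [1, 0, 0, 0, 0]
  ]
}}

```text
time_s: 9.72
position: [0.5904, 0.0606, 0.4029]
eef_rot: [-3.116, -0.014, 1.397]
force: [0.5, 0.7, -0.7]
finger_gap: 0.0854
```

```bash
python3 st.py
python3 - <<'E'
from h import *
im,P=grab("wrist","w7.png");np.save("P7.npy",P["world_from_camera"])
E
```

```text
t 9.725 gap 0.08540219721582847 F [ 0.5438  0.7123 -0.6757] rot [-3.1164 -0.014   1.3974] gp [0.5869 0.0634 0.248 ] tilt [-0.0224  0.0181 -0.9996] lever az -99.65393425062662 0.14055085776504359 yaw 80.06523508393215
```

View pics/w7.png

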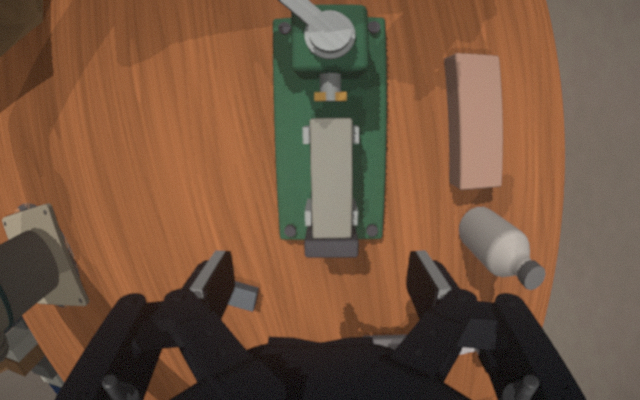

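Run:
```python
from h import *
P=dict(camera_matrix=camera_params("wrist")["camera_matrix"],world_from_camera=np.load("P7.npy"))
im=cv2.imread("pics/w7.png");v=im[150:200,325:340].reshape(-1,3).mean(0);print(v,im[119:124,330],im[240:248,330])
m=(np.abs(im.astype(float)-v).max(2)<30).astype(np.uint8);nl,l,s,ce=cv2.connectedComponentsWithStats(m);i=l[180,332]
m=cv2.morphologyEx((l==i).astype(np.uint8),cv2.MORPH_OPEN,np.ones((9,9)))
cn=max(cv2.findContours(m,cv2.RETR_EXTERNAL,cv2.CHAIN_APPROX_NONE)[0],key=len)[:,0].astype(float)
w=np.array([onz("wrist",p,.082,P)[:2] for p in cn])
r=cv2.minAreaRect((w*1000).astype(np.float32));print(r)
for n,px in (("disc",(330,36)),):print(onz("wrist",px,.124,P))
e=[onz("wrist",p,.02,P) for p in [(276,20),(280,240),(384,20),(382,240)]];
for a,b in((0,1),(2,3)):
  d=e[a]-e[b];print("base edge yaw",np.degrees(np.arctan2(d[1],d[0])))
togp((*np.array(r[0])/1000,.071))
```

```text
[137.308  150.36   155.2653] [[112 123 127]
 [116 128 133]
 [119 131 137]
 [122 134 137]
 [126 140 144]] [[69 65 71]
 [81 80 86]
 [86 85 90]
 [90 86 93]
 [90 89 91]
 [90 87 91]
 [85 82 88]
 [87 85 89]]
((592.791748046875, 70.70421600341797), (117.13451385498047, 38.18783187866211), 81.37561798095703)
[0.6136 0.1967 0.124 ]
base edge yaw 80.07735329165882
base edge yaw 81.14941243952354
gp [0.5864 0.0648 0.2478] tooldelta cm [ 0.43  0.99 17.67]
```

>>> {"op": "carry_out", "data": {
  "increments": [
    [1, 0.2, 0.5, 3, -1.3],
    [1, 0.2, 0.5, 4, 0],
    [1, 0, 0, 4, 0],
    [1, 0, 0, 2, 0],
    [1, 0, 0, 0, 0]
  ]
}}

```text
time_s: 10.4
position: [0.5952, 0.0729, 0.2654]
eef_rot: [-3.11, -0.017, 1.435]
force: [-0.8, -0.1, -0.3]
finger_gap: 0.0853
```

```bash
python3 st.py; python3 -c "
from h import *
togp((.5928,.0700,.071))"
```

```text
t 10.4 gap 0.08532748185963947 F [-0.7533 -0.1012 -0.298 ] rot [-3.1101 -0.0174  1.4351] gp [0.5908 0.0762 0.1105] tilt [-0.0288  0.0215 -0.9994] lever az -98.91591069421028 0.1273413321209939 yaw 82.22471475563557
gp [0.5908 0.0762 0.1105] tooldelta cm [-0.66  0.41  3.93]
```

>>> {"op": "carry_out", "data": {
  "increments": [
    [1, -0.4, 0.3, 2, 0.8],
    [1, -0.2, 0.1, 1.9, 0],
    [1, 0, 0, 0, 0]
  ]
}}

```text
time_s: 10.78
position: [0.5977, 0.0695, 0.2267]
eef_rot: [-3.112, -0.018, 1.426]
force: [-0.1, -0.1, -0.0]
finger_gap: 0.0858
```

```bash
python3 st.py; python3 -c "
from h import *
togp((.5928,.0700,.071))"
```

```text
t 10.775 gap 0.0857550053559453 F [-0.1377 -0.1303 -0.0171] rot [-3.112  -0.0182  1.4256] gp [0.5936 0.0729 0.0718] tilt [-0.0267  0.0222 -0.9994] lever az -97.45959478862102 0.1301711899473638 yaw 81.68372501661624
gp [0.5936 0.0729 0.0718] tooldelta cm [-0.3  -0.03  0.08]
```

>>> {"op": "carry_out", "data": {
  "increments": [
    [0, -0.2, 0, 0, 0],
    [0, 0, 0, 0, 0],
    [0, 0, 0, 0, 0],
    [0, 0, 0, 0, 0],
    [0, 0, 0, 0, 0]
  ],
  "grip_force": 60
}}

```text
time_s: 11.4
position: [0.5984, 0.0676, 0.2294]
eef_rot: [-3.116, -0.019, 1.426]
force: [-0.3, -0.5, -2.8]
finger_gap: 0.039
```

```bash
python3 st.py
```

```text
t 11.4 gap 0.03895887961555621 F [-0.2608 -0.4827 -2.8134] rot [-3.116  -0.0189  1.4263] gp [0.5949 0.0711 0.0745] tilt [-0.0226  0.0224 -0.9995] lever az -96.77915621565587 0.13184116873576116 yaw 81.72191099049012
```

>>> {"op": "carry_out", "data": {
  "increments": [
    [0, 0, 0, -1, 0],
    [0, 0, 0, -2, 0],
    [0, 0, 0, -4, 0],
    [0, 0, 0, -5, 0],
    [0, 0, 0, -5, 0],
    [0, 0, 0, 0, 0]
  ]
}}

```text
time_s: 12.15
position: [0.6015, 0.0637, 0.4045]
eef_rot: [-3.112, -0.019, 1.426]
force: [0.9, -0.5, -3.2]
finger_gap: 0.0391
```

```bash
python3 st.py
python3 - <<'E'
from h import *
print(get_state()["joint_positions"])
im,P=grab("wrist","w8.png");im2,_=grab("scene")
cv2.imwrite("pics/s8.png",np.vstack([cv2.resize(im,(480,300)),cv2.resize(im2[60:250,224:528],(480,300))]))
E
```

```text
t 12.15 gap 0.03905129744216491 F [ 0.8873 -0.5047 -3.2315] rot [-3.1117 -0.0189  1.4264] gp [0.5973 0.0672 0.2496] tilt [-0.0269  0.023  -0.9994] lever az -95.59068943831701 0.13539781593957034 yaw 81.72529067546328
[-0.0058  0.2509 -0.0603  1.2866  0.0228  1.7088]
```

View pics/s8.png

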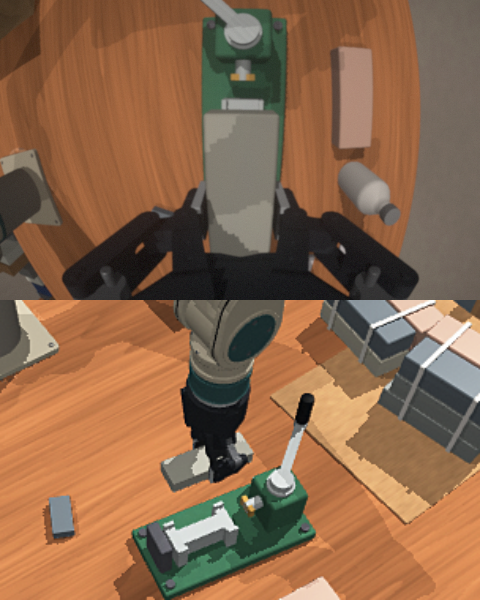

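```bash
cat > kin.py <<'E'
from h import *
from scipy.optimize import least_squares
D=np.array([[.2771,-.0279,1.2680,.6246,.4035],[.2437,-.0767,1.2538,.6047,.4011],[.3849,.1119,1.3011,.6840,.3995],[.1959,-.1376,1.2465,.5762,.4006],[.2634,-.0037,1.2953,.6247,.4236],[.2509,-.0603,1.2866,.6049,.4045]])
def fk(q,x):
    a,h,L1,L2,d=x;q2,q3,q4=q;f=q2-q3;s=f+q4
    return np.array([a+L1*np.sin(q2)+L2*np.cos(f)+d*np.cos(s),h+L1*np.cos(q2)-L2*np.sin(f)-d*np.sin(s)])
x0=np.array([0,.2,.4,.4,.15])
r=least_squares(lambda x:np.concatenate([np.concatenate([fk(d[:3],x)-d[3:] for d in D])*1000,(x-x0)*.3]),x0)
X=r.x
if __name__=="__main__":
    print(X,r.fun)
    # limits
    def ik(R,Z,s):
        return least_squares(lambda q:np.append(fk(q,X)-[R,Z],q.sum()-2*q[1]-s),[.3,0,1.2]).x
    for R,Z in [(.9,.3),(.325,.3),(.4,.6),(.5,.6),(.5,.7),(.6,.6),(.6,.7),(.8,.5),(.85,.5),(.9,.5),(.9,.4)]:
        print(R,Z,ik(R,Z,np.pi/2),ik(R,Z,np.pi/2-.23))
E
python3 kin.py
```

```text
[0.0097 0.232  0.5411 0.49   0.2018] [ 0.0029  0.0876 -0.1243 -0.0379 -0.0096  0.1671 -0.0976  0.0303  0.1366
 -0.2127  0.092  -0.0345  0.0029  0.0096  0.0423  0.027   0.0155]
0.9 0.3 [0.8539 0.678  1.3948] [0.757  0.4908 1.0746]
0.325 0.3 [-0.183  -0.748   1.0058] [-0.278  -0.8275  0.7913]
0.4 0.6 [-0.1824 -0.1056  1.6477] [-0.2689 -0.1815  1.4282]
0.5 0.6 [0.0022 0.0607 1.6293] [-0.0832 -0.0318  1.3922]
0.5 0.7 [0.0326 0.2989 1.8371] [-0.0548  0.2014  1.597 ]
0.6 0.6 [0.1894 0.2677 1.6491] [0.1019 0.1553 1.3942]
0.6 0.7 [0.2265 0.5216 1.8658] [0.1323 0.3968 1.6052]
0.8 0.5 [0.5894 0.6301 1.6115] [0.4897 0.4631 1.3141]
0.85 0.5 [0.7134 0.8375 1.6948] [0.5981 0.6333 1.376 ]
0.9 0.5 [0.8779 1.1341 1.8269] [0.7226 0.8425 1.4606]
0.9 0.4 [0.833  0.8448 1.5826] [0.7186 0.631  1.2532]
```

Run:
```python
from kin import *
def ik(R,Z,s): return least_squares(lambda q:np.append(fk(q,X)-[R,Z],q.sum()-2*q[1]-s),[.3,0,1.2]).x
for R in (.4,.5,.6,.7):
    for Z in (.6,.7,.75,.8,.85,.9):
        q=ik(R,Z,1.595);print(R,Z,q,np.abs(fk(q,X)-[R,Z]).max()<1e-3)
g,Rt=gp()
sx=Rt[:,1].copy()              # stone x along jaw (flush)
az=np.radians(81.4);sy=np.array([np.cos(az),np.sin(az),0]);sy-=sx*(sy@sx);sy/=np.linalg.norm(sy);sz=np.cross(sx,sy)
Rs=np.c_[sx,sy,sz];Rts=Rt.T@Rs;np.save("Rts.npy",Rts);print(Rs)
yw=np.radians(79.3);t=np.radians(13);ly=np.array([np.cos(yw),np.sin(yw),0]);lx=np.array([np.sin(yw),-np.cos(yw),0]);n=-np.sin(t)*lx+np.array([0,0,np.cos(t)])
Rv=np.c_[np.cross(ly,n),ly,n];np.save("Rv.npy",Rv);lens=np.array([.6315,-.2583,.134]);view=lens+.12*n
Rg=Rv@Rts.T;print("view",view,"goal tool z",Rg[:,2],"euler",Rn.from_matrix(Rg).as_euler("xyz"))
```

```text
0.4 0.6 [-0.1734 -0.0984  1.67  ] True
0.4 0.7 [-0.141   0.1359  1.8719] True
0.4 0.75 [-0.1106  0.2697  1.9753] True
0.4 0.8 [-0.0693  0.4191  2.0834] True
0.4 0.85 [-0.0144  0.5905  2.1999] True
0.4 0.9 [0.0604 0.7982 2.3328] True
0.5 0.6 [0.0113 0.0697 1.6534] True
0.5 0.7 [0.0417 0.3082 1.8615] True
0.5 0.75 [0.0731 0.4494 1.9712] True
0.5 0.8 [0.1183 0.6124 2.0891] True
0.5 0.85 [0.1832 0.8106 2.2224] True
0.5 0.9 [0.2867 1.0844 2.3926] True
0.6 0.6 [0.1987 0.2789 1.6752] True
0.6 0.7 [0.2365 0.534  1.8925] True
0.6 0.75 [0.2761 0.6945 2.0134] True
0.6 0.8 [0.338  0.8954 2.1524] True
0.6 0.85 [0.4497 1.1953 2.3406] True
0.6 0.9 [0.5998 1.5708 2.5635] False
0.7 0.6 [0.3995 0.5453 1.7408] True
0.7 0.7 [0.4632 0.8517 1.9835] True
0.7 0.75 [0.5366 1.083  2.1415] True
0.7 0.8 [0.7345 1.5708 2.4305] False
0.7 0.85 [0.7026 1.5708 2.4577] False
0.7 0.9 [0.6729 1.5708 2.4829] False
[[ 0.9889  0.1433  0.0391]
 [-0.1432  0.9897 -0.0059]
 [-0.0395  0.0002  0.9992]]
view [ 0.605  -0.2533  0.2509] goal tool z [ 0.2242 -0.0248 -0.9742] euler [ 2.9147 -0.0168  1.3879]
```

```bash
python3 st.py; python3 -c "
from h import *
plan((0.492,-.087),81,10,z=.80)"
```

```text
t 12.25 gap 0.039475547181707524 F [ 0.4193  0.5271 -3.8827] rot [-3.1021 -0.0175  1.4263] gp [0.594  0.0673 0.2443] tilt [-0.0366  0.0229 -0.9991] lever az -96.99487666547013 0.13572052369366175 yaw 81.71947909218973
[[-1.58, -1.01, -4.0], np.float64(0.1)]
[[-1.58, -1.0, -4.0], np.float64(0.1)]
[[-1.58, -1.0, -4.0], np.float64(0.1)]
[[-1.58, -1.0, -4.0], np.float64(0.1)]
[[-1.58, -1.0, -4.0], np.float64(0.1)]
[[-1.58, -1.0, -4.0], np.float64(0.1)]
[[-1.58, -0.99, -4.0], np.float64(0.1)]
[[-1.58, -0.99, -4.0], np.float64(0.1)]
[[-1.58, -0.99, -4.0], np.float64(0.1)]
[[-1.59, -0.99, -4.0], np.float64(0.1)]
```

>>> {"op": "carry_out", "data": {
  "increments": [
    [0, -1.6, -1, -4, 0],
    [0, -1.6, -1, -4, 0],
    [0, -1.6, -1, -4, 0],
    [0, -1.6, -1, -4, 0],
    [0, -1.6, -1, -4, 0],
    [0, -1.6, -1, -4, 0],
    [0, -1.6, -1, -4, 0],
    [0, -1.6, -1, -4, 0],
    [0, -1.6, -1, -4, 0]
  ]
}}

```text
time_s: 13.38
position: [0.509, -0.0782, 0.7423]
eef_rot: [-3.046, -0.017, 1.428]
force: [0.7, -0.9, -3.0]
finger_gap: 0.0391
```

```bash
python3 st.py
```

```text
t 13.375 gap 0.03914903015386936 F [ 0.7195 -0.9056 -2.9533] rot [-3.046  -0.017   1.4283] gp [ 0.4948 -0.0735  0.5881] tilt [-0.0921  0.0303 -0.9953] lever az -112.79026071559214 0.29881323424071915 yaw 81.83810889446177
```

>>> {"op": "carry_out", "data": {
  "increments": [
    [0, 0, 0, 0, 0]
  ]
}}

```text
time_s: 13.5
position: [0.5089, -0.079, 0.7435]
eef_rot: [-3.048, -0.017, 1.427]
force: [0.4, -0.7, -3.5]
finger_gap: 0.0391
```

```bash
python3 st.py
```

```text
t 13.5 gap 0.03906719423851429 F [ 0.3991 -0.6762 -3.5289] rot [-3.0481 -0.0166  1.4268] gp [ 0.4949 -0.0744  0.5892] tilt [-0.09    0.0297 -0.9955] lever az -112.69021186643671 0.2995695834148971 yaw 81.74683160721473
```

>>> {"op": "carry_out", "data": {
  "increments": [
    [0, 0, 0, 0, 0],
    [0, 0, 0, 0, 0]
  ]
}}

```text
time_s: 13.75
position: [0.5106, -0.079, 0.7386]
eef_rot: [-3.04, -0.018, 1.427]
force: [-0.6, -0.2, -2.7]
finger_gap: 0.0396
```

```bash
python3 st.py; python3 -c "
from h import *
print(get_state()['joint_positions'])"
```

```text
t 13.75 gap 0.0395790024337102 F [-0.5885 -0.173  -2.6616] rot [-3.0402 -0.0183  1.4268] gp [ 0.4955 -0.074   0.5844] tilt [-0.0976  0.0325 -0.9947] lever az -112.62910448377514 0.29896801098528963 yaw 81.75053548306201
[-0.2796  0.1493  0.5082  2.0327  0.0043  1.434 ]
```

>>> {"op": "carry_out", "data": {
  "increments": [
    [0, 1, 0, -4, 0],
    [0, 1, 0, -4, 0],
    [0, 1, 0, -4, 0],
    [0, 1, 0, -4, 0],
    [0, 1, 0, -4, 0]
  ]
}}

```text
time_s: 14.38
position: [0.4977, -0.0262, 0.832]
eef_rot: [3.136, -0.014, 1.428]
force: [-0.1, -0.4, -2.8]
finger_gap: 0.039
```

```bash
cat >> st.py <<'E'
print("q",s["joint_positions"],"s",s["joint_positions"][1]-s["joint_positions"][2]+s["joint_positions"][3])
E
python3 st.py
```

```text
t 14.375 gap 0.03901507962406719 F [-0.0934 -0.4153 -2.7905] rot [ 3.1361 -0.0139  1.4284] gp [ 0.4988 -0.0242  0.677 ] tilt [ 0.0074  0.013  -0.9999] lever az -116.27767404350577 0.25224857485199675 yaw 81.84283108591129
q [-0.1857  0.1684  0.7515  2.149   0.0141  1.5275] s 1.5658885895604562
```

>>> {"op": "carry_out", "data": {
  "increments": [
    [0, 0, 0, -4, 0],
    [0, 0, 0, -4, 0],
    [0, 0, 0, -4, 0],
    [0, 0, 0, -4, 0]
  ]
}}

```text
time_s: 14.88
position: [0.4518, -0.0205, 0.8896]
eef_rot: [3.003, -0.009, 1.429]
force: [0.1, -0.3, -2.5]
finger_gap: 0.0388
```

```bash
python3 st.py
```

```text
t 14.875 gap 0.038782171441649214 F [ 0.1014 -0.3241 -2.523 ] rot [ 3.0033 -0.0089  1.4289] gp [ 0.4731 -0.0222  0.7361] tilt [ 0.1377 -0.0108 -0.9904] lever az -121.50036852623217 0.2629627572715641 yaw 81.87174636547105
q [-0.1927  0.1045  0.8208  2.1495  0.0158  1.5217] s 1.4331218564666128
```

>>> {"op": "carry_out", "data": {
  "increments": [
    [0, 0, 0, -4, 0],
    [0, 0, 0, -4, 0],
    [0, 0, 0, -4, 0]
  ]
}}

```text
time_s: 15.25
position: [0.4094, -0.0146, 0.9291]
eef_rot: [2.906, -0.005, 1.427]
force: [-0.4, 0.4, -2.4]
finger_gap: 0.0389
```

```bash
python3 st.py;  cat >go.py <<'E'
from h import *
import sys
Rts=np.load("Rts.npy");Rv=np.load("Rv.npy");Rg=Rv@Rts.T
off=np.load("off.npy") if __import__("os").path.exists("off.npy") else np.zeros(3)
view=np.array([.605,-.2533,.2509])
g,R=gp();c=g+R@Rts@off
tz=Rg[:,2]-R[:,2]
print("tiltdiff",tz,"centre",c,"delta tool cm",R.T@(view-c)*100,"world",view-c,"rotvec err deg (tool)",np.degrees(Rn.from_matrix(R.T@Rg).as_rotvec()))
E
python3 go.py
```

```text
t 15.25 gap 0.0388636804339114 F [-0.4049  0.3896 -2.4476] rot [ 2.9064 -0.0047  1.4272] gp [ 0.4452 -0.019   0.7784] tilt [ 0.2313 -0.0288 -0.9725] lever az -126.78428334211938 0.2759894742480403 yaw 81.77190323373092
q [-0.1987  0.0492  0.8625  2.1495  0.0174  1.5183] s 1.336202531132681
tiltdiff [-0.0071  0.004  -0.0018] centre [ 0.4452 -0.019   0.7784] delta tool cm [-21.1453   6.3687  55.6657] world [ 0.1598 -0.2343 -0.5275] rotvec err deg (tool) [0.4487 0.1593 2.3487]
```

>>> {"op": "carry_out", "data": {
  "increments": [
    [0, -1.9, 0.6, 4.2, 0.2],
    [0, -1.9, 0.6, 4.2, 0.2],
    [0, -1.9, 0.6, 4.2, 0.2],
    [0, -1.9, 0.6, 4.2, 0.2],
    [0, -1.9, 0.6, 4.2, 0.2],
    [0, -1.9, 0.6, 4.2, 0.2]
  ]
}}

```text
time_s: 16.0
position: [0.4823, -0.1409, 0.6962]
eef_rot: [2.883, -0.007, 1.409]
force: [1.3, 0.1, -3.5]
finger_gap: 0.0392
```

```bash
python3 st.py; python3 go.py
```

```text
t 16.0 gap 0.039234143626281005 F [ 1.3074  0.0501 -3.4645] rot [ 2.8828 -0.0073  1.4093] gp [ 0.5217 -0.1462  0.5463] tilt [ 0.2538 -0.0342 -0.9667] lever az -104.3138417924819 0.35932949339331816 yaw 80.74957591119814
q [-0.4306 -0.0527  0.1905  1.566   0.075   1.3119] s 1.3227252372530365
tiltdiff [-0.0295  0.0093 -0.0076] centre [ 0.5217 -0.1462  0.5463] delta tool cm [-9.4497  2.0719 31.0402] world [ 0.0833 -0.1071 -0.2954] rotvec err deg (tool) [1.8128 0.2306 1.3218]
```

>>> {"op": "carry_out", "data": {
  "increments": [
    [0, -2.2, 0.5, 5, 0.3],
    [0, -2.2, 0.5, 5, 0.3],
    [0, -2.2, 0.5, 5, 0.3],
    [0, -2.2, 0.5, 4, 0.3],
    [0, 0, 0, 0, 0]
  ]
}}

```text
time_s: 16.62
position: [0.5336, -0.2404, 0.506]
eef_rot: [2.891, -0.015, 1.387]
force: [0.2, 1.8, -2.9]
finger_gap: 0.039
```

```bash
python3 st.py; python3 go.py
python3 - <<'E'
from h import *
im,P=grab("wrist","w9.png");im2,P2=grab("scene","s9.png");im3,P3=grab("top","t9.png")
cv2.imwrite("pics/c9.png",np.vstack([cv2.resize(im,(480,300)),cv2.resize(im2[170:330,120:376],(480,300))]))
E
python3 go.py
```

```text
t 16.625 gap 0.03901255477159591 F [ 0.1987  1.8154 -2.9095] rot [ 2.891  -0.0152  1.3865] gp [ 0.5718 -0.2452  0.3559] tilt [ 0.2465 -0.0309 -0.9686] lever az -94.94455701077143 0.44884789726119834 yaw 79.44189756875411
q [-0.5547  0.0793 -0.0656  1.1969  0.1037  1.2142] s 1.3417379032076315
tiltdiff [-0.0223  0.0061 -0.0056] centre [ 0.5718 -0.2452  0.3559] delta tool cm [-0.3505  0.7016 11.0144] world [ 0.0332 -0.0081 -0.105 ] rotvec err deg (tool) [ 1.3592  0.104  -0.0571]
tiltdiff [-0.0319  0.0106 -0.0082] centre [ 0.5741 -0.2449  0.363 ] delta tool cm [-0.3965  0.1911 11.646 ] world [ 0.0309 -0.0084 -0.1121] rotvec err deg (tool) [1.9671 0.2574 0.1069]
```

View pics/c9.png

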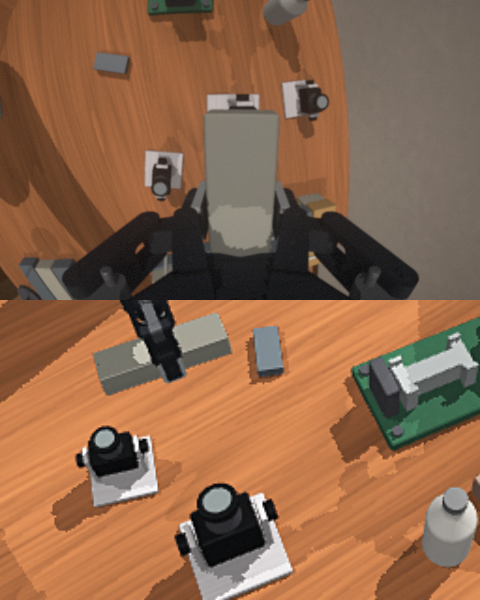

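View pics/t9.png

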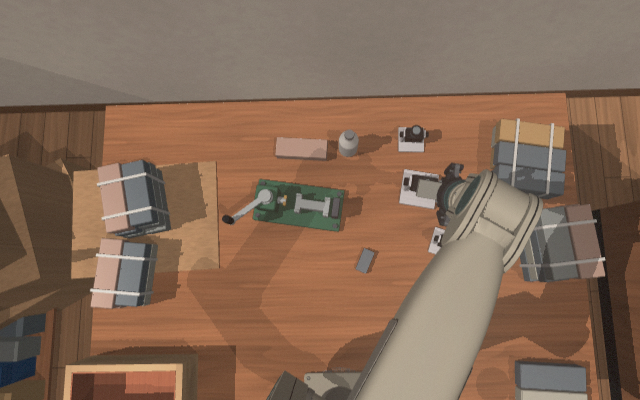

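Run:
```python
import cv2,numpy as np
a=cv2.imread("pics/w9.png")[135:350,245:400];b=cv2.imread("pics/s9.png")[165:225,160:250]
o=np.zeros((600,800,3),np.uint8)
A=cv2.resize(a,None,fx=2.7,fy=2.7,interpolation=cv2.INTER_CUBIC);o[:A.shape[0],:A.shape[1]]=A[:600]
B=cv2.resize(b,None,fx=4,fy=4,interpolation=cv2.INTER_CUBIC);o[:240,430:790]=B
cv2.imwrite("pics/c9b.png",o)
```

```text
(no output)
```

View pics/c9b.png

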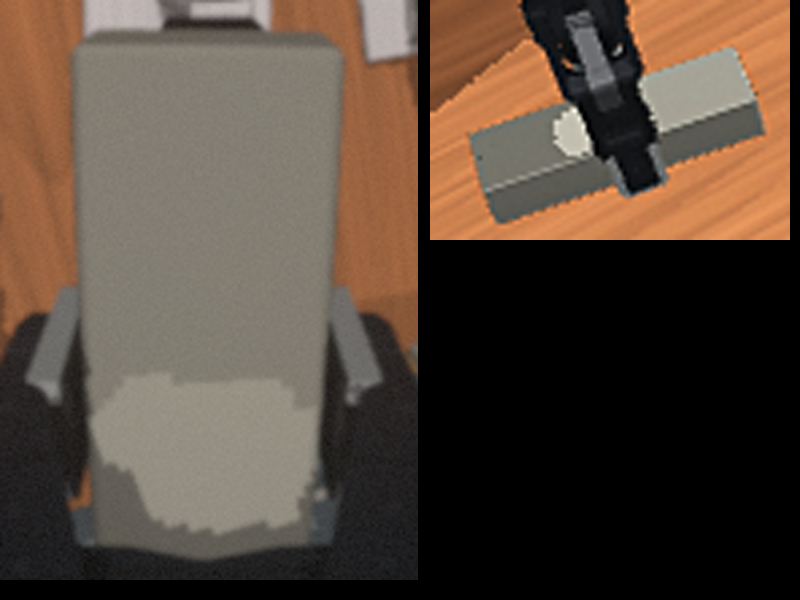

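```bash
cat > hand.py <<'E'
from h import *
from scipy.optimize import least_squares
# camera in tool frame
P=camera_params("wrist");s=get_state();R=Rn.from_euler("xyz",s["eef_rot"]).as_matrix();T=np.array(P["world_from_camera"])
Rc=R.T@T[:3,:3];tc=R.T@(T[:3,3]-s["position"]);print("cam in tool",tc)
PT=dict(camera_matrix=P["camera_matrix"],world_from_camera=np.vstack([np.c_[Rc,tc],[0,0,0,1]]))
def wp(p):return ray("wrist",(245+p[0]/2.7,135+p[1]/2.7),PT)
# stone frame: x along tool +y? tool x = stone y, tool y = stone x, tool z=-stone z
cor=[((77,48),(-20,60,11)),((341,48),(20,60,11)),((90,32),(-20,60,-11)),((329,33),(20,60,-11))]
edg=[((80,200),-1),((336,200),1),((82,270),-1),((332,270),1),((90,380),-1),((323,380),1)]
B=np.array([[0,1,0],[1,0,0],[0,0,-1.]])  # stone->tool
def res(x):
    c=x[:3];Rr=Rn.from_rotvec(x[3:6]).as_matrix()@B;o=[]
    for p,m in cor:
        q=c+Rr@(np.array(m)/1000);a,d=wp(p);o+=list((np.eye(3)-np.outer(d,d))@(q-a)*1000)
    for p,sg in edg:
        l0=c+Rr@np.array([sg*.02,0,.011]);u=Rr[:,1];a,d=wp(p);n=np.cross(u,d);o.append((l0-a)@n/np.linalg.norm(n)*1000)
    return np.array(o+list(x[3:6]*5)+[(x[2]-.155)*100])
x0=np.array([0,0,.155,0,0,0]);r=least_squares(res,x0);print("centre tool mm",r.x[:3]*1000,"rot deg",np.degrees(r.x[3:]),np.round(r.fun,2))
Rts=np.load("Rts.npy");print("expected rot deg from grasp",np.degrees(Rn.from_matrix(Rts@B.T).as_rotvec()))
np.save("handx.npy",r.x)
E
python3 hand.py
```

```text
cam in tool [ 0.0755 -0.001   0.0301]
centre tool mm [ -2.6928  -0.3353 162.305 ] rot deg [-0.6691 -0.9086  0.2059] [ 0.05 -0.46 -0.06 -0.2   0.36 -0.09  0.11  0.77  0.12  0.03 -0.81  0.13
  0.18 -0.13 -0.01 -0.12  0.28 -0.35 -0.06 -0.08  0.02  0.73]
expected rot deg from grasp [-0.     -0.9866 -0.    ]
```

>>> {"op": "carry_out", "data": {
  "increments": [
    [0, 0, 0, 0, 0],
    [0, 0, 0, 0, 0],
    [0, 0, 0, 0, 0],
    [0, 0, 0, 0, 0],
    [0, 0, 0, 0, 0],
    [0, 0, 0, 0, 0]
  ]
}}

```text
time_s: 17.52
position: [0.5346, -0.2378, 0.5196]
eef_rot: [2.87, -0.008, 1.391]
force: [-0.8, 0.5, -3.6]
finger_gap: 0.0388
```

```bash
cat > go.py <<'E'
from h import *
Rts=np.load("Rts.npy");Rv=np.load("Rv.npy");Rg=Rv@Rts.T
view=np.array([.605,-.2533,.2509]);ct=np.array([-.0025,0,.1605])
s=get_state();R=Rn.from_euler("xyz",s["eef_rot"]).as_matrix();c=s["position"]+R@ct
e=np.degrees(Rn.from_matrix(R.T@Rg).as_rotvec())
print("t",s["time_s"],"tilt",R[:2,2],"goal",Rg[:2,2],"centre",c,"delta tool cm",R.T@(view-c)*100,"world mm",(view-c)*1000,"rot err deg (tool)",e,"F",s["force"],"dq",s["dq"])
E
python3 go.py
```

```text
t 17.525 tilt [ 0.2653 -0.0401] goal [ 0.2242 -0.0248] centre [ 0.5767 -0.2467  0.3649] delta tool cm [-0.2393 -0.2638 11.7619] world mm [  28.2781   -6.6088 -114.0334] rot err deg (tool) [2.553  0.4265 0.3004] F [-0.8237  0.5282 -3.5716] dq [ 0.0003 -0.0004 -0.0017  0.0011 -0.0009  0.0007]
```

>>> {"op": "carry_out", "data": {
  "increments": [
    [0, 0, 0, -6, 0],
    [0, 0, 0, -6, 0],
    [0, 0, 0, -6, 0],
    [0, 0, 0, -6, 0],
    [0, 0, 0, 0, 0]
  ]
}}

```text
time_s: 18.15
position: [0.4695, -0.2282, 0.7532]
eef_rot: [2.878, -0.011, 1.391]
force: [0.5, -0.4, -3.2]
finger_gap: 0.0391
```

```bash
python3 go.py
```

```text
t 18.15 tilt [ 0.258  -0.0363] goal [ 0.2242 -0.0248] centre [ 0.5105 -0.2365  0.5982] delta tool cm [-0.3419  0.2263 36.0342] world mm [  94.5085  -16.839  -347.3435] rot err deg (tool) [2.0859 0.2893 0.2536] F [ 0.4697 -0.4114 -3.2251] dq [ 0.0041  0.0305 -0.0984 -0.0172 -0.0031 -0.0027]
```

>>> {"op": "carry_out", "data": {
  "increments": [
    [0, 0, 0, 0, 0],
    [0, 0, 0, 0, 0],
    [0, 0, 0, 0, 0],
    [0, 0, 0, 0, 0]
  ]
}}

```text
time_s: 18.65
position: [0.471, -0.229, 0.747]
eef_rot: [2.888, -0.015, 1.391]
force: [1.6, 0.2, -4.3]
finger_gap: 0.039
```

```bash
python3 go.py
```

```text
t 18.65 tilt [ 0.2498 -0.0308] goal [ 0.2242 -0.0248] centre [ 0.5107 -0.2364  0.5917] delta tool cm [-0.4816  0.7135 35.3892] world mm [  94.3477  -16.892  -340.7738] rot err deg (tool) [1.5511 0.064  0.1988] F [ 1.6483  0.2237 -4.258 ] dq [ 0.0012  0.0052 -0.017  -0.0024  0.0009  0.0025]
```

>>> {"op": "carry_out", "data": {
  "increments": [
    [0, 0, 0, 2, 0],
    [0, 0, 0, 2, 0],
    [0, 0, 0, 2, 0],
    [0, 0, 0, 2, 0],
    [0, 0, 0, 2, 0],
    [0, 0, 0, 2, 0]
  ]
}}

```text
time_s: 19.4
position: [0.5023, -0.2327, 0.624]
eef_rot: [2.892, -0.017, 1.391]
force: [-0.2, -0.3, -2.7]
finger_gap: 0.039
```

```bash
python3 go.py
```

```text
t 19.4 tilt [ 0.2461 -0.0282] goal [ 0.2242 -0.0248] centre [ 0.5413 -0.2397  0.4685] delta tool cm [-0.5656  0.9315 22.6843] world mm [  63.6897  -13.6093 -217.5655] rot err deg (tool) [ 1.3053 -0.0421  0.1915] F [-0.1608 -0.2873 -2.714 ] dq [ 0.0344  0.0314 -0.3147 -0.3345 -0.0076  0.0346]
```

>>> {"op": "carry_out", "data": {
  "increments": [
    [0, -0.1, 0.2, 2, 0],
    [0, -0.1, 0.2, 2, 0],
    [0, -0.1, 0.2, 2, 0],
    [0, -0.1, 0.2, 2, 0],
    [0, 0, 0, 0, 0],
    [0, 0, 0, 0, 0]
  ]
}}

```text
time_s: 20.15
position: [0.529, -0.2395, 0.5385]
eef_rot: [2.904, -0.022, 1.392]
force: [0.5, 1.3, -2.7]
finger_gap: 0.039
```

```bash
python3 go.py
```

```text
t 20.15 tilt [ 0.2354 -0.0212] goal [ 0.2242 -0.0248] centre [ 0.5664 -0.2454  0.3825] delta tool cm [-0.3769  0.7338 13.7174] world mm [  38.6359   -7.9195 -131.6411] rot err deg (tool) [ 0.6113 -0.3245  0.1625] F [ 0.501   1.3354 -2.6639] dq [ 0.0014  0.0075 -0.0135  0.002   0.0002 -0.0009]
```

>>> {"op": "carry_out", "data": {
  "increments": [
    [0, -0.1, 0.2, 2.5, 0],
    [0, -0.1, 0.2, 2.5, 0],
    [0, -0.1, 0.2, 2.5, 0],
    [0, 0, 0, 0, 0],
    [0, 0, 0, 0, 0]
  ]
}}

```text
time_s: 20.78
position: [0.553, -0.2459, 0.4731]
eef_rot: [2.893, -0.018, 1.392]
force: [0.2, -0.5, -1.6]
finger_gap: 0.0387
```

```bash
python3 go.py
```

```text
t 20.775 tilt [ 0.2447 -0.0269] goal [ 0.2242 -0.0248] centre [ 0.5918 -0.2527  0.3175] delta tool cm [ 0.0587 -0.366   6.7802] world mm [ 13.2079  -0.6011 -66.6033] rot err deg (tool) [ 1.2114 -0.0989  0.2102] F [ 0.1603 -0.5307 -1.5977] dq [ 0.0006  0.0034 -0.0049  0.0099 -0.0001 -0.0017]
```

>>> {"op": "carry_out", "data": {
  "increments": [
    [0, 0, -0.1, 1.2, 0],
    [0, 0, -0.1, 1.2, 0],
    [0, 0, -0.1, 1.2, 0]
  ]
}}

```text
time_s: 21.15
position: [0.5597, -0.2469, 0.4399]
eef_rot: [2.887, -0.015, 1.392]
force: [-0.2, 0.0, -3.3]
finger_gap: 0.0392
```

```bash
python3 go.py
```

```text
t 21.15 tilt [ 0.2507 -0.0306] goal [ 0.2242 -0.0248] centre [ 0.5995 -0.2542  0.2845] delta tool cm [ 0.1401 -0.3373  3.3903] world mm [  5.5395   0.935  -33.6329] rot err deg (tool) [1.5993 0.0457 0.2342] F [-0.2165  0.0093 -3.324 ] dq [ 0.0136  0.0688 -0.1307 -0.1993 -0.0039  0.0127]
```

>>> {"op": "carry_out", "data": {
  "increments": [
    [0, 0, 0, 0, 0]
  ]
}}

```text
time_s: 21.28
position: [0.5592, -0.2466, 0.4378]
eef_rot: [2.89, -0.016, 1.392]
force: [-0.0, -0.4, -4.5]
finger_gap: 0.0391
```

```bash
python3 go.py
```

```text
t 21.275 tilt [ 0.2477 -0.0288] goal [ 0.2242 -0.0248] centre [ 0.5986 -0.2536  0.2823] delta tool cm [ 0.0976 -0.1738  3.1988] world mm [  6.4429   0.3454 -31.3934] rot err deg (tool) [ 1.4061 -0.0239  0.2181] F [-0.0009 -0.4344 -4.5175] dq [ 0.0014 -0.008   0.0146 -0.0047  0.0009  0.0022]
```

>>> {"op": "carry_out", "data": {
  "increments": [
    [0, 0, 0, 0, 0],
    [0, 0, 0, 0, 0]
  ]
}}

```text
time_s: 21.52
position: [0.5594, -0.2466, 0.4379]
eef_rot: [2.89, -0.016, 1.392]
force: [0.9, 0.8, -3.5]
finger_gap: 0.0392
```

```bash
python3 go.py
```

```text
t 21.525 tilt [ 0.2479 -0.0288] goal [ 0.2242 -0.0248] centre [ 0.5987 -0.2537  0.2824] delta tool cm [ 0.0975 -0.1903  3.2047] world mm [  6.3052   0.3709 -31.4913] rot err deg (tool) [ 1.4155 -0.024   0.2225] F [ 0.8557  0.7789 -3.4805] dq [ 0.0008 -0.0013  0.0039 -0.0042 -0.0007 -0.0008]
```

>>> {"op": "carry_out", "data": {
  "increments": [
    [0, 0, 0, -6, 0],
    [0, 0, 0, -6, 0],
    [0, 0, 0, 0, 0],
    [0, 0, 0, 0, 0],
    [0, 0, 0, 0, 0]
  ]
}}

```text
time_s: 22.15
position: [0.5287, -0.2429, 0.5551]
eef_rot: [2.893, -0.017, 1.392]
force: [-0.2, -0.6, -2.6]
finger_gap: 0.0388
```

```bash
python3 go.py
```

```text
t 22.15 tilt [ 0.245  -0.0274] goal [ 0.2242 -0.0248] centre [ 0.5676 -0.2497  0.3995] delta tool cm [ 0.0561 -0.0235 15.3291] world mm [  37.4345   -3.5992 -148.6072] rot err deg (tool) [ 1.2334 -0.078   0.2127] F [-0.2453 -0.5648 -2.5621] dq [-0.0005  0.0098 -0.0247  0.002  -0.0022  0.0002]
```

>>> {"op": "carry_out", "data": {
  "increments": [
    [0, 0, 0, 2, 0],
    [0, 0, 0, 2, 0],
    [0, 0, 0, 2, 0],
    [0, 0, 0, 0, 0],
    [0, 0, 0, 0, 0]
  ]
}}

```text
time_s: 22.78
position: [0.5432, -0.2437, 0.4868]
eef_rot: [2.906, -0.022, 1.392]
force: [0.5, 0.5, -3.2]
finger_gap: 0.0389
```

```bash
python3 go.py
```

```text
t 22.775 tilt [ 0.2334 -0.0201] goal [ 0.2242 -0.0248] centre [ 0.5802 -0.2494  0.3307] delta tool cm [-0.1227  0.5764  8.3459] world mm [ 24.7696  -3.9065 -79.8203] rot err deg (tool) [ 0.4802 -0.3662  0.1644] F [ 0.5384  0.4962 -3.1835] dq [ 0.0003  0.0128 -0.021   0.0028 -0.0017 -0.0007]
```

>>> {"op": "carry_out", "data": {
  "increments": [
    [0, -0.1, 0.2, 2, 0],
    [0, 0, 0.2, 2, 0],
    [0, 0, 0.2, 2, 0],
    [0, 0, 0, 0, 0],
    [0, 0, 0, 0, 0]
  ]
}}

```text
time_s: 23.4
position: [0.5644, -0.2477, 0.428]
eef_rot: [2.903, -0.021, 1.392]
force: [0.0, -0.1, -2.5]
finger_gap: 0.0391
```

```bash
python3 go.py
```

```text
t 23.4 tilt [ 0.236  -0.0219] goal [ 0.2242 -0.0248] centre [ 0.6019 -0.2537  0.272 ] delta tool cm [ 0.0487 -0.2069  2.1252] world mm [  3.1256   0.3818 -21.1245] rot err deg (tool) [ 0.6531 -0.291   0.1729] F [ 0.0231 -0.1382 -2.4621] dq [ 0.0009  0.0102 -0.0112  0.0002  0.0005 -0.0007]
```

```bash
python3 - <<'E'
from h import *
im,P=grab("wrist","w10.png");im2,P2=grab("scene","s10.png");im3,_=grab("top","t10.png")
a=im[135:350,245:400];b=im2[200:340,180:300];c=im3[150:220,390:500]
o=np.zeros((600,800,3),np.uint8)
A=cv2.resize(a,None,fx=2,fy=2,interpolation=2);o[:A.shape[0],:A.shape[1]]=A
B=cv2.resize(b,None,fx=4,fy=4,interpolation=2);o[:560,315:795]=B
cv2.imwrite("pics/c10.png",o)
E
python3 go.py
```

```text
t 23.55 tilt [ 0.2365 -0.0222] goal [ 0.2242 -0.0248] centre [ 0.6018 -0.2537  0.2725] delta tool cm [ 0.0518 -0.2128  2.1684] world mm [  3.1863   0.4079 -21.5559] rot err deg (tool) [ 0.681  -0.2805  0.1676] F [ 0.0892  0.1415 -2.5658] dq [ 0.0001 -0.0055  0.0015 -0.0008  0.001   0.0015]
```

View pics/c10.png

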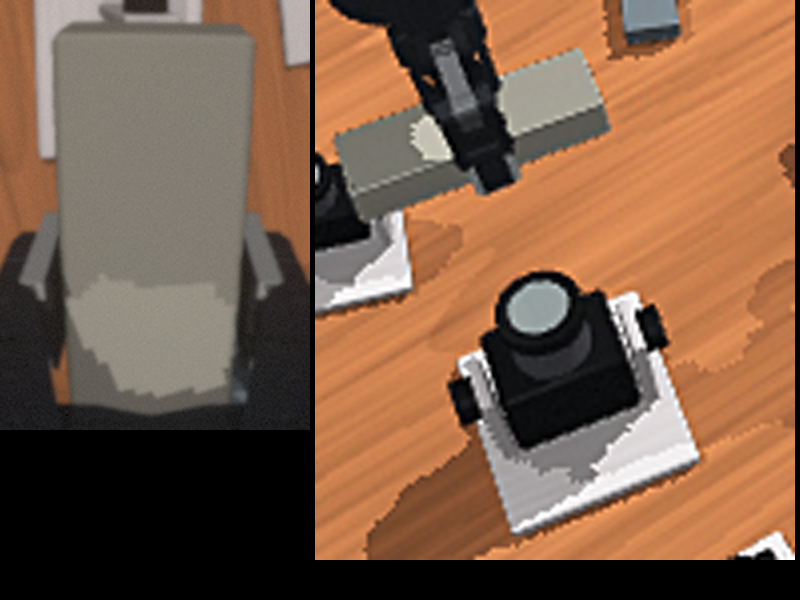

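```bash
python3 - <<'E'
from h import *
P=camera_params("scene");K=np.array(P["camera_matrix"]);T=np.array(P["world_from_camera"])
px=lambda p:(180+(p[0]-315)/4,200+p[1]/4)
ob=np.array([(-20,-60,11),(20,-60,11),(20,60,11),(-20,60,11),(20,-60,-11),(20,60,-11)],float)/1000
im=np.array([px(p) for p in [(337,134),(357,190),(600,98),(580,50),(372,221),(609,130)]])
ok,rv,tv=cv2.solvePnP(ob,im,K,None);R=T[:3,:3]@cv2.Rodrigues(rv)[0];c=T[:3,:3]@tv[:,0]+T[:3,3]
Rv=np.load("Rv.npy");print("pnp centre",c,"rot err in view frame deg",np.degrees(Rn.from_matrix(Rv.T@R).as_rotvec()))
s=get_state();Rt=Rn.from_euler("xyz",s["eef_rot"]).as_matrix();Rts=np.load("Rts.npy")
print("tool-based", s["position"]+Rt@[-.0025,0,.1605],np.degrees(Rn.from_matrix(Rv.T@Rt@Rts).as_rotvec()))
# reprojection of tool-based centre hypotheses
for zz in (.1585,.1605,.1625):
    for Rr,n in((Rt@Rts,"tool"),):
        w=(Rr@ob.T).T+s["position"]+Rt@[-.0025,0,zz];q=(w-T[:3,3])@T[:3,:3];u=q@K.T;u=u[:,:2]/u[:,2:];print(zz,np.round(u-im,2).tolist(),(u-im).mean(0))
o,d=ray("scene",px((540,306)));l=np.array([.6315,-.2583,.134]);print("lens off scene ray mm",((np.eye(3)-np.outer(d,d))@(o-l))*1000)
E
sed -i 's/^a=\[f/#&/' /dev/null; sed -e 's/"w9/"w10/' hand.py >/dev/null
```

```text
pnp centre [ 0.5846 -0.247   0.2392] rot err in view frame deg [-0.8425 -5.4378  0.9543]
tool-based [ 0.6018 -0.2537  0.2725] [ 0.2805 -0.6838  0.1559]
0.1585 [[-3.01, 0.04], [-3.45, 1.58], [-0.38, 0.63], [-1.65, -1.77], [-3.71, 1.23], [-0.35, 0.23]] [-2.0906  0.323 ]
0.1605 [[-2.67, 0.72], [-3.11, 2.26], [-0.15, 1.32], [-1.42, -1.07], [-3.38, 1.88], [-0.12, 0.9]] [-1.8087  1.0019]
0.1625 [[-2.33, 1.4], [-2.77, 2.93], [0.08, 2.02], [-1.19, -0.38], [-3.05, 2.53], [0.1, 1.57]] [-1.5277  1.6786]
lens off scene ray mm [ 2.7182  2.0818 -1.0014]sed: couldn't edit /dev/null: not a regular file
```

Run:
```python
from h import *
im=cv2.imread("pics/s10.png")[205:262,178:262]
o=cv2.resize(im,None,fx=9,fy=9,interpolation=cv2.INTER_NEAREST)
P=camera_params("scene");K=np.array(P["camera_matrix"]);T=np.array(P["world_from_camera"])
ob=np.array([(-20,-60,11),(20,-60,11),(20,60,11),(-20,60,11),(20,-60,-11),(20,60,-11)],float)/1000
s=get_state();Rt=Rn.from_euler("xyz",s["eef_rot"]).as_matrix();Rts=np.load("Rts.npy")
w=(Rt@Rts@ob.T).T+s["position"]+Rt@[-.0025,0,.1605];q=(w-T[:3,3])@T[:3,:3];u=q@K.T;u=u[:,:2]/u[:,2:]
for a in u: cv2.circle(o,tuple(int(v) for v in ((a-[178,205])+.5)*9),5,(0,0,255),1)
cv2.imwrite("pics/c11.png",o)
```

```text
(no output)
```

View pics/c11.png

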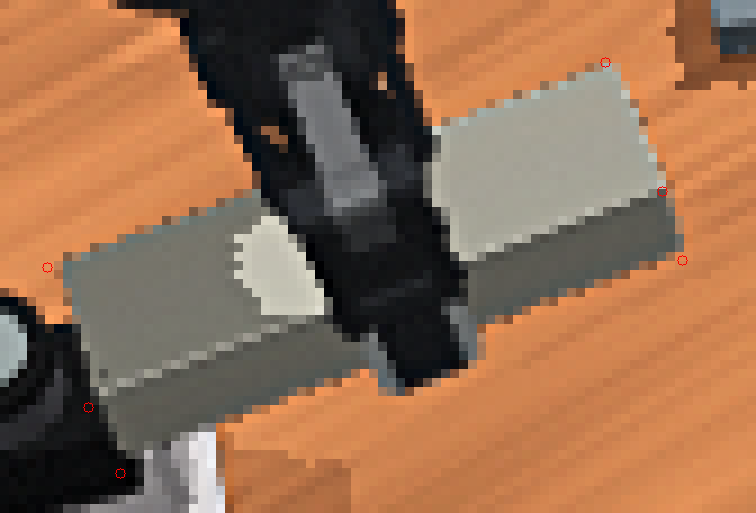

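```bash
sed -i 's/view=np.array.*/view=np.array([.606,-.253,.2506]);ct=np.array([-.002,0,.160])/' go.py; python3 go.py
```

```text
t 23.55 tilt [ 0.2365 -0.0222] goal [ 0.2242 -0.0248] centre [ 0.6018 -0.2532  0.273 ] delta tool cm [ 0.0485 -0.1297  2.2705] world mm [  4.2156   0.2049 -22.3521] rot err deg (tool) [ 0.681  -0.2805  0.1676] F [ 0.0892  0.1415 -2.5658] dq [ 0.0001 -0.0055  0.0015 -0.0008  0.001   0.0015]
```

>>> {"op": "carry_out", "data": {
  "increments": [
    [0, 0, -0.1, 1.2, 0],
    [0, 0, -0.1, 1.0, 0],
    [0, 0, 0, 0, 0],
    [0, 0, 0, 0, 0]
  ]
}}

```text
time_s: 24.05
position: [0.5678, -0.2479, 0.406]
eef_rot: [2.901, -0.02, 1.392]
force: [0.1, 0.1, -2.8]
finger_gap: 0.0392
```

```bash
python3 go.py
```

```text
t 24.05 tilt [ 0.2377 -0.023 ] goal [ 0.2242 -0.0248] centre [ 0.6054 -0.2536  0.2506] delta tool cm [0.0674 0.0441 0.0082] world mm [0.561  0.5827 0.0388] rot err deg (tool) [ 0.7648 -0.2486  0.1662] F [ 0.0823  0.1378 -2.795 ] dq [ 0.0004  0.0062 -0.0087 -0.0009 -0.0006  0.001 ]
```

```bash
python3 - <<'E'
from h import *
im,P=grab("wrist","w12.png");im2,P2=grab("scene","s12.png");im3,_=grab("top","t12.png")
o=np.vstack([cv2.resize(im2[190:330,170:394],(480,300)),cv2.resize(im3[110:260,220:460],(480,300))]);cv2.imwrite("pics/c12.png",o)
E
python3 go.py
```

```text
t 24.2 tilt [ 0.2381 -0.0232] goal [ 0.2242 -0.0248] centre [ 0.6055 -0.2537  0.2509] delta tool cm [0.0726 0.0272 0.0402] world mm [ 0.4844  0.6564 -0.3108] rot err deg (tool) [ 0.7873 -0.239   0.1673] F [-0.0135 -0.6489 -3.1606] dq [ 0.0002 -0.0005  0.0027 -0.0017  0.0012 -0.0012]
```

View pics/c12.png

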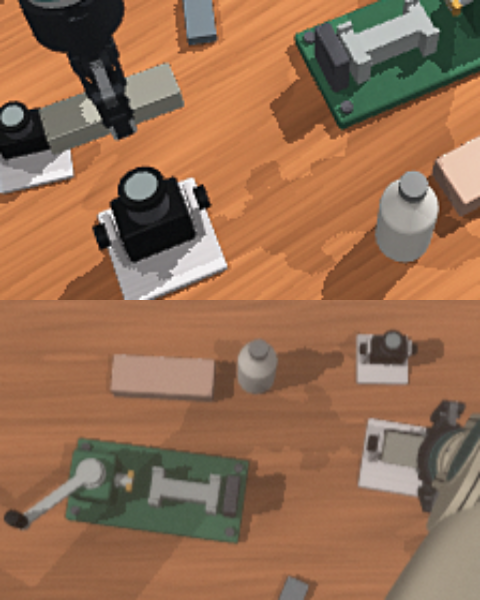

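Run:
```python
from h import *
im=cv2.imread("pics/s12.png")[212:277,165:262]
o=cv2.resize(im,None,fx=8,fy=8,interpolation=cv2.INTER_NEAREST)
P=camera_params("scene");K=np.array(P["camera_matrix"]);T=np.array(P["world_from_camera"])
ob=np.array([(-20,-60,11),(20,-60,11),(20,60,11),(-20,60,11),(20,-60,-11),(20,60,-11)],float)/1000
s=get_state();Rt=Rn.from_euler("xyz",s["eef_rot"]).as_matrix();Rts=np.load("Rts.npy")
w=(Rt@Rts@ob.T).T+s["position"]+Rt@[-.0025,0,.1605];q=(w-T[:3,3])@T[:3,:3];u=q@K.T;u=u[:,:2]/u[:,2:]
for a in u: cv2.circle(o,tuple(int(v) for v in ((a-[165,212])+.5)*8),5,(0,0,255),1)
cv2.imwrite("pics/c13.png",o)
print(onz("top",(446,243),.06),onz("top",(446,243),.0))
```

```text
[ 0.4712 -0.3221  0.06  ] [ 0.474  -0.3375  0.    ]
```

View pics/c13.png

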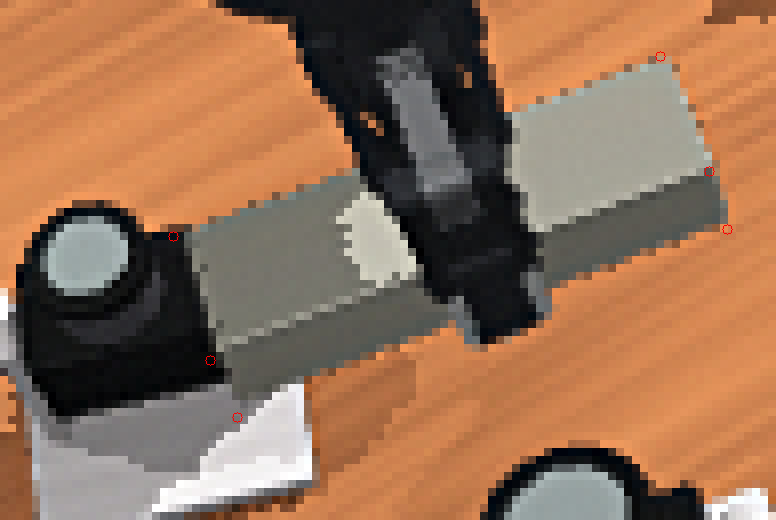

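Run:
```python
from h import *
from scipy.optimize import least_squares
P=camera_params("scene");K=np.array(P["camera_matrix"]);T=np.array(P["world_from_camera"])
ob=np.array([(-20,-60,11),(20,-60,11),(20,60,11),(-20,60,11),(20,-60,-11),(20,60,-11)],float)/1000
s=get_state();Rt=Rn.from_euler("xyz",s["eef_rot"]).as_matrix();Rs=Rt@np.load("Rts.npy");c=s["position"]+Rt@[-.002,0,.16]
im=np.array([(165+x/8-.5,212+y/8-.5) for x,y in [(190,235),(222,345),(707,175),(670,62),(238,398),(722,222)]])
def f(x):
    w=(Rs@Rn.from_rotvec(np.radians(x[3:])).as_matrix()@ob.T).T+c+Rs@x[:3]/1000
    q=(w-T[:3,3])@T[:3,:3];u=q@K.T;u=u[:,:2]/u[:,2:];return np.concatenate([((u-im)/.6).ravel(),x[:3]/3,x[3:]/2.5])
r=least_squares(f,np.zeros(6));print("stone shift mm (stone axes)",r.x[:3],"rot deg",r.x[3:],np.round(r.fun[:12]*.6,2))
print(np.degrees(np.sqrt(np.diag(np.linalg.inv(r.jac.T@r.jac))))/57.3)
l=np.array([.6325,-.258,.1335]);print("lens off scene ray mm", [((np.eye(3)-np.outer(d,d))@(o-l))*1000 for o,d in [ray("scene",(180+(540-315)/4-.4,200+306/4-.4))]])
```

```text
stone shift mm (stone axes) [-3.2342  1.147  -3.2064] rot deg [ 0.1343 -1.9167 -1.6054] [-0.9  -0.96 -1.15  0.33  0.75 -0.77 -0.14 -0.64  0.28  1.1   1.19  0.93]
[1.8692 0.4567 2.0694 1.305  1.6785 1.1455]
lens off scene ray mm [array([ 0.6331,  1.4976, -0.1545])]
```

```bash
python3 - <<'E'
from h import *
R=np.load("Rts.npy");np.save("Rts.npy",R@Rn.from_euler("y",-1.2,degrees=True).as_matrix())
E
python3 go.py
```

```text
t 24.2 tilt [ 0.2381 -0.0232] goal [ 0.2041 -0.021 ] centre [ 0.6055 -0.2537  0.2509] delta tool cm [0.0726 0.0272 0.0402] world mm [ 0.4844  0.6564 -0.3108] rot err deg (tool) [ 1.987  -0.2374  0.1905] F [-0.0135 -0.6489 -3.1606] dq [ 0.0002 -0.0005  0.0027 -0.0017  0.0012 -0.0012]
```

>>> {"op": "carry_out", "data": {
  "increments": [
    [0, 0, 0, -6, 0],
    [0, 0, 0, -6, 0],
    [0, 0, 0, -6, 0],
    [0, 0, 0, 0, 0],
    [0, 0, 0, 0, 0],
    [0, 0, 0, 0, 0]
  ]
}}

```text
time_s: 24.95
position: [0.5236, -0.2435, 0.5846]
eef_rot: [2.903, -0.021, 1.392]
force: [0.0, -0.3, -3.6]
finger_gap: 0.0392
```

```bash
python3 go.py
```

```text
t 24.95 tilt [ 0.2361 -0.0224] goal [ 0.2041 -0.021 ] centre [ 0.561  -0.249   0.4292] delta tool cm [ 0.0442  0.1488 18.4176] world mm [  44.9826   -3.9564 -178.5609] rot err deg (tool) [ 1.8626 -0.2608  0.1949] F [ 0.0386 -0.3262 -3.5908] dq [ 0.0006  0.0098 -0.0261  0.0026 -0.0023  0.0001]
```

>>> {"op": "carry_out", "data": {
  "increments": [
    [0, 0, 0.1, 2, 0],
    [0, 0, 0.1, 2, 0],
    [0, 0, 0.1, 2, 0],
    [0, 0, 0, 0, 0],
    [0, 0, 0, 0, 0]
  ]
}}

```text
time_s: 25.58
position: [0.5407, -0.2447, 0.5162]
eef_rot: [2.918, -0.026, 1.392]
force: [-0.8, -0.3, -3.0]
finger_gap: 0.0388
```

```bash
python3 go.py
```

```text
t 25.575 tilt [ 0.2231 -0.0143] goal [ 0.2041 -0.021 ] centre [ 0.576  -0.2489  0.3602] delta tool cm [-0.156   0.5146 11.3535] world mm [  29.9833   -4.0824 -109.5599] rot err deg (tool) [ 1.024  -0.579   0.1429] F [-0.7708 -0.273  -3.0296] dq [-0.0006  0.0118 -0.0218  0.0021 -0.0016  0.0013]
```

>>> {"op": "carry_out", "data": {
  "increments": [
    [0, -0.05, 0.2, 2, 0],
    [0, -0.05, 0.2, 2, 0],
    [0, 0, 0.1, 2, 0],
    [0, 0, 0, 0, 0],
    [0, 0, 0, 0, 0]
  ]
}}

```text
time_s: 26.2
position: [0.5601, -0.2479, 0.4567]
eef_rot: [2.915, -0.025, 1.392]
force: [-0.2, 0.2, -3.1]
finger_gap: 0.039
```

```bash
python3 go.py
```

```text
t 26.2 tilt [ 0.2255 -0.0159] goal [ 0.2041 -0.021 ] centre [ 0.5958 -0.2524  0.3008] delta tool cm [-0.0044 -0.1434  5.1235] world mm [ 10.1725  -0.5991 -50.2318] rot err deg (tool) [ 1.1807 -0.5186  0.1494] F [-0.1796  0.2358 -3.1333] dq [-0.0003  0.0088 -0.0138  0.001  -0.0017 -0.0005]
```

>>> {"op": "carry_out", "data": {
  "increments": [
    [0, 0, -0.05, 2, 0],
    [0, 0, 0, 1.8, 0],
    [0, 0, 0, 1, 0],
    [0, 0, 0, 0, 0],
    [0, 0, 0, 0, 0]
  ]
}}

```text
time_s: 26.82
position: [0.5717, -0.2493, 0.4123]
eef_rot: [2.908, -0.023, 1.392]
force: [-0.5, -0.0, -2.6]
finger_gap: 0.0391
```

```bash
python3 go.py
```

```text
t 26.825 tilt [ 0.2313 -0.0194] goal [ 0.2041 -0.021 ] centre [ 0.6084 -0.2544  0.2567] delta tool cm [ 0.083  -0.3926  0.5316] world mm [-2.3779  1.4135 -6.0594] rot err deg (tool) [ 1.5548 -0.3814  0.171 ] F [-0.4756 -0.0039 -2.6257] dq [-0.0005  0.0021 -0.003   0.0014 -0.0006 -0.0006]
```

>>> {"op": "carry_out", "data": {
  "increments": [
    [0, 0.05, -0.3, 0.5, 0],
    [0, 0, 0, 0, 0],
    [0, 0, 0, 0, 0]
  ]
}}

```text
time_s: 27.2
position: [0.5701, -0.2485, 0.4079]
eef_rot: [2.906, -0.022, 1.392]
force: [-0.3, -0.2, -3.3]
finger_gap: 0.0388
```

```bash
python3 go.py
```

```text
t 27.2 tilt [ 0.2333 -0.0205] goal [ 0.2041 -0.021 ] centre [ 0.6071 -0.2538  0.2523] delta tool cm [ 0.0528 -0.159   0.1372] world mm [-1.106   0.7743 -1.6929] rot err deg (tool) [ 1.6785 -0.3361  0.177 ] F [-0.3436 -0.1679 -3.2702] dq [-0.0005 -0.0005 -0.0055  0.0031 -0.0003 -0.0008]
```

>>> {"op": "carry_out", "data": {
  "increments": [
    [0, 0, -0.1, 0.1, 0],
    [0, 0, 0, 0, 0],
    [0, 0, 0, 0, 0],
    [0, 0, 0, 0, 0]
  ]
}}

```text
time_s: 27.7
position: [0.5694, -0.2484, 0.407]
eef_rot: [2.906, -0.022, 1.392]
force: [0.3, 0.1, -2.7]
finger_gap: 0.0388
```

```bash
python3 go.py
python3 - <<'E'
from h import *
for i in range(4): im2,_=grab("scene","s14.png")
im3,_=grab("top")
o=np.vstack([cv2.resize(im2[190:330,170:394],(480,300)),cv2.resize(im3[110:260,220:460],(480,300))]);cv2.imwrite("pics/c14.png",o)
E
python3 go.py
```

```text
t 27.7 tilt [ 0.2338 -0.0209] goal [ 0.2041 -0.021 ] centre [ 0.6064 -0.2537  0.2514] delta tool cm [ 0.0638 -0.0748  0.0657] world mm [-0.4479  0.7469 -0.8   ] rot err deg (tool) [ 1.7111 -0.3221  0.1762] F [ 0.2561  0.0537 -2.7245] dq [-0.0004  0.0012  0.0012 -0.0004  0.0003 -0.0019]
t 27.95 tilt [ 0.2337 -0.0208] goal [ 0.2041 -0.021 ] centre [ 0.6064 -0.2537  0.2513] delta tool cm [ 0.0576 -0.0715  0.0603] world mm [-0.4403  0.6818 -0.7406] rot err deg (tool) [ 1.7046 -0.3265  0.181 ] F [ 0.8073 -0.8937 -3.1401] dq [-0.0015  0.0007 -0.      0.0005  0.     -0.002 ]
```

View pics/c14.png

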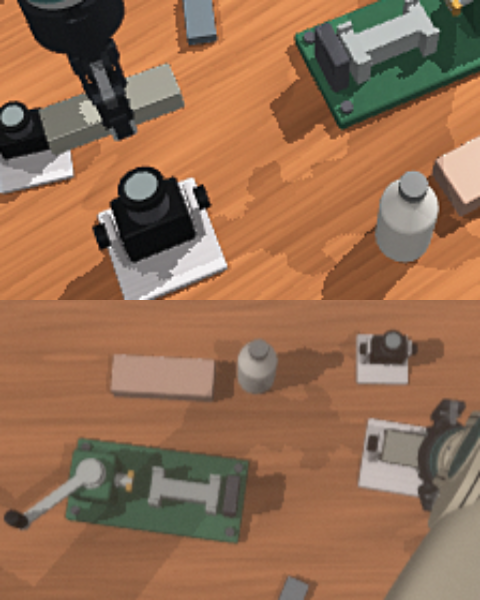

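The arm is motionless, and the stone is clear of everything and in place. The lever is at rest and the bystanders are where they were, so I'm handing in.

```bash
python3 -c "
from cell import *
print(job_done())"
```

```text
the job is handed in; nothing more can be done
None
```

The stone was stamped, lifted out and is being held still in front of the largest inspection camera. I handed the job in at about 28 s; no verdict was reported.

**Stamping:** I gripped the handle and swung it until the wrist force rose from about 9 N to 35 N, which I took as the stop. The picture showed the die touching the stone's end. I then led the lever back to rest and let go, and the stone was still in its bed.

**Tilt:** The moves can't tilt the tool directly, so I drove joint 4 against its range limit to lean it. I then trimmed the lean with slow descents.

**Last checks, calculated from the tool pose:**

| Check | Result |
|---|---|
| Stone centre | about 1 mm from the computed view point |
| Camera tilt | 12.5–13.2° from two methods; 13° used |
| Tilt error | about 0.5°, assuming the stone lies flush against the pads |
| Other angles | within about 0.3° |
| Stillness | moved about 0.1 mm over the last 0.25 s |

The lever, press, camera and bystanders looked unmoved in the last scene and top pictures.

**Where the checks disagreed:** a fit to the stone's corners in the scene picture, made before the final trim, put the stone about 2° further over and turned 1.6°. It also put it a few millimetres off. That is close to the fit's own uncertainty, so I aimed between the two. The real tilt error could be 1.5–2°, and the real position 2–3 mm off. The stone's depth in the grip also varied, at 158.5 to 162 mm from the flange; I used 160 mm.

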